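# Charge the mini chopper with onions and fit its lid

### The arm

A 6-joint arm with a two-finger parallel gripper is mounted at the origin on a cart in front of the work surface, level with it; the furniture and walls round the work are solid. World frame = base frame: x ahead of the robot, y to its left, z up, the work surface at z = 0. Lengths are in m, angles in degrees, forces in N, time in s.
With the tool pointing down it reaches from about 0.375 to 0.9 m from the base axis. Payload 3.1 kg.
Tool frame: the origin (TCP) lies on the centre line of the jaws, within the pads' length; the fingertips stand 17 mm ahead of it and the grasp point (between the pads) lies 2 mm behind it; z points along the fingers, y is the line along which they close (so a half turn about z gives the same grasp; the last joint's range is limited). The gripper opens to 87 mm and grips with 3 to 60 N. Pads are 19 mm wide; open, the fingers measure 117 mm over their backs; the gripper's body (75 mm by 190 mm) begins 51 mm behind the grasp point.
Start: joints at [55.434, 30.224, 82.088, -0, 67.689, -10.227], TCP at [0.258, 0.569, 0.24] pointing down, gripper open.
Joint ranges: [-176.69, 176.69], [-43.24, 126.21], [12.49, 139.97], [-82, 262], [0, 151.66], [-163.58, 163.58]. Speed limits (degrees/s): [159.86, 159.86, 180, 180, 180, 180].

### API

Orientations are given as a 3x3 rotation matrix whose columns are the frame's x, y, z axes.
In Python, from rig import bot, imaging, finder gives the robot as it stands. The module is installed in compiled form; this text tells all that it offers.
- The arm moves only by the tool play_rows, never from a script. Its argument "motion" is a list that holds one entry, the list of rows, each a list of 6 numbers: the shift along the tool's x, y, z in m, then the turn, a rotation vector about the tool's x, y, z in degrees. In form: [[[dx, dy, dz, wx, wy, wz], ...]]. A call has 1 to 8 rows; each row is the pose to reach, as a shift and turn from the pose commanded when the call began, along the tool's axes at that moment; what a row does not reach only later rows make up. A row lasts 1/12 s, in which the tool goes at most 41.7 mm and 7.16 degrees, less where a joint would pass 70% of its speed; a pose out of reach is approached as far as the arm can. A call with a gripper value outside its range is refused whole. "fingers" is the finger opening in m, from 0 to 0.087, set as the call begins (left out, the last holds). The fingers move at their own pace and stop on an object; the grip force is fixed at half the most. Time passes only in rows, so rows that repeat a pose let the fingers close. It gives the time, the measured TCP pose, the force, the opening and the grip force at its end, in the units of the state.
- bot.read_state(): the state, without advancing time (a new reading comes with each control period).
- imaging.capture(name): name is "scene" or "top"; returns a dict with "frame" (400x640x3 uint8, red, green, blue), "camera_matrix" (3x3 intrinsics, pixels), "R" (3x3) and "t" (3): a world point X has camera coordinates R X + t. Camera axes: x right, y down, z forward; pixel columns grow to the right and rows downward; lengths in m; the calibration is good to about 2 mm. A picture is of the moment at which its call begins. There is no depth.
- bot.hand_in(): hands the job in; it is judged then, once.
Trained networks look in the newest picture that a camera, given by its name, has taken for a name from the list of things; names that differ only in an ending like _2 or _b are one class to them, and where a whole thing is asked for, a point or a joint stands for the part that bears it (a point fixed in the world has none). Each returns a list of dicts, best first, with "confidence" (0 to 1); they miss things now and then, are a little off and sometimes report something else, mostly with a low value. They report only what shows in the picture. A call takes as long as a camera call.
- finder.recognise(camera, name): "at" ([x, y, z] in m, in world coordinates, good to about 4 mm: the middle of the surface that is visible of it).
- finder.outline_of(camera, name): "pixels" (400x640 bool, what is visible of it).
The state is a dict: "time_s": time; "joint_positions": joint angles; "qvel": joint speeds; "tau": joint torques, N m; "position": TCP position; "tcp_rot": TCP orientation; "force": force on the tool from outside, world axes, zero at the start; "moment": the same for the moment, N m; "opening": opening from 0.0 (shut) to 1.0 (fully open); "grasp_force": force on a finger pad.
Only numpy, scipy, OpenCV 4.12 (cv2) and the standard library are available. Lean on these libraries where they do the work, as an engineer would, in place of code of your own. Each camera call takes 0.05 s, during which the arm holds its last target. There are 200 camera calls.

### The job

Tip both peeled onions straight out of the mug into the bowl of the mini chopper, from close over its rim, without knocking the mug against the chopper or touching the onions with the gripper. Then fit the chopper's lid so that its tab lies in the gap of the rim over the interlock rib and the lid sits fully down and level. At the end the mug stands upright on the worktop again, and the spice jar, the tin and the peanut jar are where they were.

Things in the scene. Friction and masses are not known exactly. Their poses are not given: they have to be found in the camera images.
- mug: Tapered mug, dark above, white below, 107 mm high, 0.3 kg, holding both onions, right of the chopper. Origin under it, z up; the round part's axis runs through (0, +15.5) mm. 68 mm across at the foot, 90 at the rim; inside 45 at the floor (7 mm up), 75 at the rim. The handle points along -y, at the start to the right or right and towards the robot; no finger fits through it.
- mug_handle (a point): Where to pinch the handle: in the mug's frame (0, -46, +72) mm. The handle is up to 28 mm wide there (along the mug's x), reaches out to y = -60 mm and from z = 17 to 100 mm.
- mug_mouth (a point): Centre of the mug's mouth, at rim height, (0, 15.5, 107) mm in the mug's frame. The pouring lip, away from the handle, lies 45 mm from here along the mug's +y. Inside, the walls flare by about 8 degrees: an onion rolls out once the mug leans past about 85 to 100 degrees.
- onion_a: Lower peeled onion in the mug, roundish, 44 mm across and 49 mm from root to tip, 45 g. Origin at its centre.
- onion_b: Upper peeled onion, the same. Origin at its centre.
- chopper: Mini chopper, fixed: white motor base (148 mm across, 42 high) with an open clear bowl. Origin in the middle of the underside, z up. Bowl 118 mm across inside; floor at z = 46, flat ledge (radius 59 to 66) at z = 124. A hub 18 mm thick stands in its middle up to z = 92, with flat blades below 63. A rib 34 mm wide runs up the -x side, out to 81 mm from the axis, top at z = 120.
- bowl_mouth (a point): Centre of the bowl's mouth, at the height of the ledge (124 mm above the worktop). Mind the arm's elbow and forearm behind it: a wall cabinet hangs from 0.45 m above the worktop up, its front at x = 0.62 m and its door handle at 0.59 m (y from -0.36 to 0.14 m), and a tall cupboard stands on the worktop left of y = 0.14 m, its front at x = 0.55 m.
- bowl_gap (a point): Middle of the gap: (-74, 0, 124) mm in the chopper's frame. Round the ledge runs a rounded bead 8 mm thick (radius 66 to 74 mm, top 130 mm above the worktop), open only by this 26 mm gap at the -x side, over the rib.
- lid: White lid, 0.14 kg, right way up on the worktop left of the chopper. Origin in the middle of its underside, z up. Tapered skirt 8 mm high (102 to 111 mm across); disc 127 mm across, z = 8 to 14.5; a tab 20 mm wide, 6 thick (z = 8 to 14) sticks out to 83 mm along -x. Grey bar grip on top along x, 72 mm long, 15 wide (along y), z = 14.5 to 45.5.
- lid_tab (a point): Underside of the tab, (-74, 0, 8) mm in the lid's frame. Fitted, disc and tab lie on the ledge, this point meets bowl_gap (2.5 to 3 mm play), the lid's frame is turned like the chopper's and its origin is 116 mm above the worktop.
- spice_jar: Bystander: spice jar, 46 mm across, 106 mm high. Origin on its underside.
- tin: Bystander: food tin, 75 mm across, 110 mm high. Origin on its underside.
- peanut_jar: Bystander: jar with a screw cap, 65 mm across, 100 mm high. Origin on its underside.

How it is judged (in metres and radians):
On the way, in this order (a step that is already met when the one before it is completed fails the run):
1. the mug is tipped over the bowl (angle between mug's own z axis and vertical above 1 rad and horizontal distance between mug_mouth and bowl_mouth below 0.12 m), for 0.05 s.
2. both onions lie in the bowl (horizontal distance between each of onion_a, onion_b and bowl_mouth below 0.05 m and z of each of onion_a, onion_b in the frame of chopper below 0.1 m), for 0.2 s.
At the end, for the whole second after the job is handed in: Both onions lie in the bowl below the ledge; the lid is seated level on the ledge (height within 3 mm, sideways 6 mm, tilt 2 degrees), its tab within 8 mm of the gap; the mug stands upright on the worktop; all released and at rest (all of step 2 and z of each of onion_a, onion_b in the frame of chopper above 0.05 m and horizontal distance between lid and bowl_mouth below 0.006 m and horizontal distance between lid_tab and bowl_gap below 0.008 m and z of lid in the frame of chopper between 0.112 and 0.119 m and angle between lid's own z axis and vertical below 0.035 rad and linear speed of each of lid, mug below 0.02 m/s and angle between mug's own z axis and vertical below 0.08 rad and height (world z) of mug between -0.006 and 0.006 m); the robot touches nothing.
It fails at once if the gripper touches an onion (contact force between the fingers and onion_a above 0.5 N or contact force between the fingers and onion_b above 0.5 N).
It fails at once if the mug is knocked against the chopper (over 12 N) (contact force between mug and chopper above 12 N).
It fails at once if an onion is dropped from high above the bowl or thrown (faster than 2 m/s) (linear speed of any of onion_a, onion_b above 2 m/s).
It fails at once if the spice jar, the tin or the peanut jar is shifted by more than 30 mm (distance of any of spice_jar, tin, peanut_jar from where it was at the start of the episode above 0.03 m).
It also fails if it takes over 72 s, if anything falls off the work surface, if the arm or the gripper's body presses on something with over 40 N, if the wrist force passes 120 N, or if a joint passes its speed limit or range.

## Working session

There is one attempt and no reset: what is moved stays moved. The work goes in short steps, Python scripts to look and compute and a tool call to move; the robot and the scene stay as the last step left them, time stands still between calls to the robot, and variables do not carry over. Pictures are saved under pics/ and viewed, at most 10 in all, crops included, and the job is handed in when it is done.

Besides the shell and the picture viewer there is one more tool, called after "Emit:" by a JSON object that holds its "api" and its "payload", one argument or row to a line. play_rows: Moves the arm, as the interface text tells. Its arguments: {"type":"object","properties":{"motion":{"type":"array"},"fingers":{"type":"number"}},"required":["motion"]}

```bash
mkdir -p pics; python3 - <<'E'
from rig import bot, imaging, finder
import cv2, numpy as np
s=bot.read_state();print(s['time_s'],s['position'],np.round(s['tcp_rot'],3),s['opening'])
for c in('scene','top'):
    d=imaging.capture(c);cv2.imwrite(f'pics/{c}0.png',d['frame'][:,:,::-1]);print(c,d['camera_matrix'].tolist(),d['R'].tolist(),d['t'].tolist())
    for n in['mug','mug_handle','onion_a','chopper','lid','lid_tab','spice_jar','tin','peanut_jar']:
        print(n,[(round(r['confidence'],2),np.round(r['at'],3).tolist()) for r in finder.recognise(c,n)[:2]])
E
```

```text
0.0 [0.25715244 0.56886299 0.2385516 ] [[-0.911  0.412 -0.001]
 [ 0.412  0.911 -0.002]
 [ 0.    -0.002 -1.   ]] 1.0014560641309123
scene [[509.118756474351, 0.0, 327.64207465732284], [0.0, 509.118756474351, 196.11215953687707], [0.0, 0.0, 1.0]] [[0.7327587346698979, -0.6804416407383754, 0.007988135842469025], [-0.26256070873447107, -0.29353907281992614, -0.9191826189375377], [0.627794959356813, 0.6714417221749669, -0.39375055902041833]] [-0.32353687023380223, 0.23614641516640159, 1.3912180909496399]
mug [(0.68, [0.433, -0.312, 0.076])]
mug_handle [(0.73, [0.43, -0.316, 0.077])]
onion_a [(0.49, [0.56, -0.334, 0.071])]
chopper [(0.9, [0.432, -0.08, 0.082])]
lid [(0.79, [0.43, 0.224, 0.017]), (0.69, [0.523, -0.163, 0.066])]
lid_tab [(0.74, [0.425, 0.228, 0.013]), (0.72, [0.43, -0.08, 0.086])]
spice_jar [(0.62, [0.525, -0.16, 0.063])]
tin [(0.82, [0.558, -0.332, 0.07])]
peanut_jar [(0.69, [0.483, 0.436, 0.06]), (0.26, [0.428, -0.314, 0.076])]
top [[413.07140775822734, 0.0, 322.1100660421336], [0.0, 413.07140775822734, 190.20120133315518], [0.0, 0.0, 1.0]] [[-0.02804892793654852, -0.9989816179143138, -0.03534097778655637], [-0.9908920748658316, 0.03244525841054994, -0.1306912436805147], [0.1317047972159608, 0.031353345530775435, -0.99079302284298]] [0.08275691433201902, 0.4819660408806746, 1.1321822076697632]
mug [(0.96, [0.451, -0.317, 0.08])]
mug_handle [(0.79, [0.452, -0.315, 0.08])]
onion_a [(0.67, [0.457, -0.309, 0.09]), (0.58, [0.452, -0.29, 0.048])]
chopper [(0.91, [0.467, -0.052, 0.057])]
lid [(0.83, [0.443, 0.231, 0.013])]
lid_tab [(0.65, [0.441, 0.229, 0.013])]
spice_jar [(0.82, [0.535, -0.145, 0.106]), (0.6, [0.466, -0.052, 0.058])]
tin [(0.93, [0.584, -0.303, 0.108])]
peanut_jar [(0.92, [0.498, 0.447, 0.098])]
```

View pics/scene0.png

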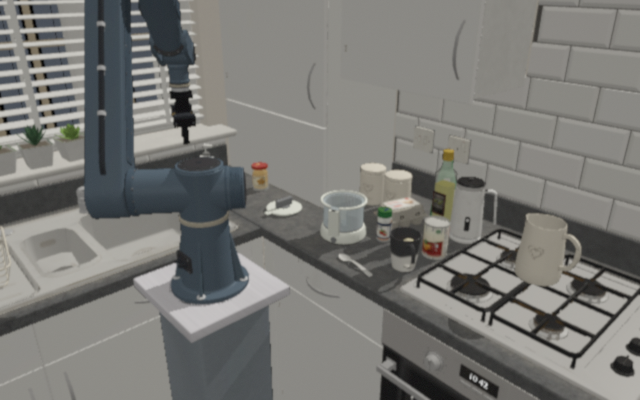

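View pics/top0.png

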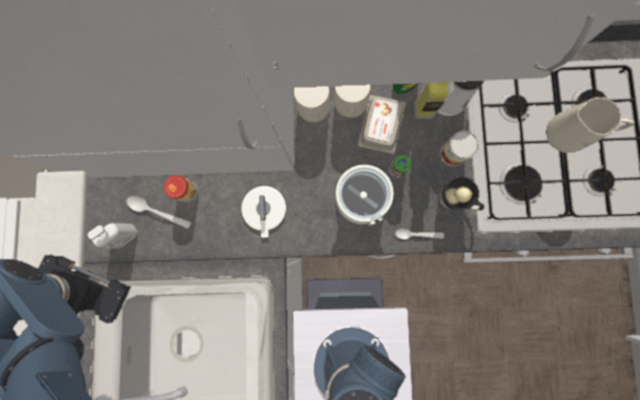

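The scene view shows the mug at (405,248), chopper (343,215) and lid (284,207). The top view has the chopper at (364,193), the lid (263,208) with its tab towards the robot at (265,235), and the mug (460,193) with its handle to the right. Next I rectify these onto their planes.

```bash
cat > h.py <<'E'
from rig import bot, imaging, finder
import cv2, numpy as np
def rect(d,cx,cy,z,half,n):
    # image n x n: up = +x, left = +y
    g=(np.arange(n)+.5)/n*2*half-half
    Y,X=np.meshgrid(cy-g,cx-g)
    P=np.stack([X,Y,0*X+z],-1)@d['R'].T+d['t']
    q=P@d['camera_matrix'].T; q=(q[...,:2]/q[...,2:]).astype(np.float32)
    return q[...,0],q[...,1]
def back(d,pix,z):
    K=d['camera_matrix'];R=d['R'];c=-R.T@d['t']
    v=(np.c_[pix,np.ones(len(pix))]@np.linalg.inv(K).T)@R
    return c+v*((z-c[2])/v[:,2:])
E
python3 - <<'E'
from h import *
d=imaging.capture('top')
out=[]
for n,cx,cy,z in(('chopper',.455,-.055,.13),('lid',.44,.23,.0145),('mug',.455,-.31,.107)):
    u,v=rect(d,cx,cy,z,.1,266)
    im=cv2.remap(d['frame'],u,v,cv2.INTER_CUBIC)
    for k in range(0,266,67): im[k,::4]=(255,0,0);im[::4,k]=(255,0,0)
    out.append(im)
    m=finder.outline_of('top',n)[0]['pixels'].astype(np.uint8)
    c=max(cv2.findContours(m,0,2)[0],key=cv2.contourArea)[:,0].astype(float)
    P=back(d,c,z)[:,:2]; e=cv2.minEnclosingCircle(P.astype(np.float32))
    print(n,'bbox',P.min(0).round(3),P.max(0).round(3),'enc',e)
cv2.imwrite('pics/rect.png',np.hstack(out)[:,:,::-1])
s=bot.read_state();print(s['force'])
E
```

```text
Traceback (most recent call last):
IndexError: list index out of range
```

```bash
python3 - <<'E'
from h import *
d=imaging.capture('top')
out=[]
for n,cx,cy,z in(('chopper',.455,-.055,.13),('lid',.44,.23,.0145),('mug',.455,-.31,.107)):
    u,v=rect(d,cx,cy,z,.1,266)
    im=cv2.remap(d['frame'],u,v,cv2.INTER_CUBIC)
    for k in range(0,266,67): im[k,::4]=(255,0,0);im[::4,k]=(255,0,0)
    out.append(im)
    o=finder.outline_of('top',n)
    if not o: print(n,'none');continue
    m=o[0]['pixels'].astype(np.uint8)
    c=max(cv2.findContours(m,0,2)[0],key=cv2.contourArea)[:,0].astype(float)
    P=back(d,c,z)[:,:2]; e=cv2.minEnclosingCircle(P.astype(np.float32))
    print(n,'bbox',P.min(0).round(3),P.max(0).round(3),'enc',e)
    np.save(n+'.npy',P)
cv2.imwrite('pics/rect.png',np.hstack(out)[:,:,::-1])
E
```

```text
chopper bbox [ 0.38  -0.117] [0.532 0.03 ] enc ((0.4546210765838623, -0.04152735695242882), 0.0775909498333931)
lid bbox [0.358 0.176] [0.502 0.3  ] enc ((0.43010419607162476, 0.2357059270143509), 0.07298107445240021)
mug bbox [ 0.407 -0.353] [ 0.5   -0.238] enc ((0.4415079355239868, -0.29845139384269714), 0.060397569090127945)
```

View pics/rect.png

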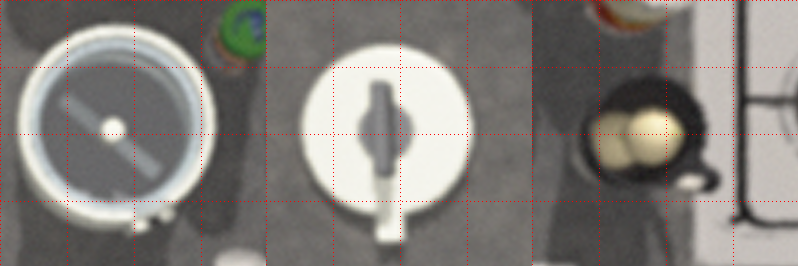

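The rectified views (1.33 px/mm) show the bowl bead centred at (117,124) with the gap near (153,220), so chopper yaw is about 20°. The lid disc is centred at (121,128) in its panel with the tab straight towards the robot, so its yaw is about 2°. The mug rim is centred at (113,135) with the handle to the lower right, so mug yaw is about -33°. Next I check the wrist angles for a horizontal-ish handle grasp.

```bash
cat >> h.py <<'E'
from scipy.spatial.transform import Rotation as Ro
def tool(az,pitch,s):   # z along azimuth az, dipping by pitch; y = s * (horizontal, right of az)
    a,p=np.radians([az,pitch]); z=np.array([np.cos(a)*np.cos(p),np.sin(a)*np.cos(p),-np.sin(p)])
    y=s*np.array([np.sin(a),-np.cos(a),0]); return np.c_[np.cross(y,z),y,z]
def wrist(R,q1,q23):
    M=(Ro.from_euler('ZY',[q1,q23],degrees=True).inv()*Ro.from_matrix(R)*Ro.from_euler('z',-90,degrees=True))
    return M.as_euler('ZYZ',degrees=True).round(0)
def rel(p,R,p0=None,R0=None):
    if p0 is None:
        s=bot.read_state();p0,R0=s['position'],s['tcp_rot']
    return np.r_[R0.T@(np.array(p)-p0),Ro.from_matrix(R0.T@R).as_rotvec(degrees=True)].round(4).tolist()
E
python3 - <<'E'
from h import *
for s in(1,-1):
    for nm,az,pi,q1,q23 in(('grasp',57,20,-71,135),('lift',75,20,-40,110),('pour60',90,80,-5,100),('pour100',90,120,0,105),('pour110',90,130,0,105)):
        print(s,nm,wrist(tool(az,pi,s),q1,q23))
P=np.load('mug.npy')
# rim circle + handle direction
from scipy.optimize import least_squares
f=lambda v:np.clip(np.hypot(*(P-v).T)-.045,-.004,.004)
c=least_squares(f,[.4535,-.295]).x; d=P-c; k=np.hypot(*d.T)>.055
print('mug c',c,'handle',np.degrees(np.arctan2(*d[k].mean(0)[::-1])),np.hypot(*d.T).max())
P=np.load('lid.npy');f=lambda v:np.clip(np.hypot(*(P-v).T)-.0635,-.003,.003)
c=least_squares(f,[.444,.239]).x; d=P-c; k=np.hypot(*d.T)>.072
print('lid c',c,'tab',np.degrees(np.arctan2(*d[k].mean(0)[::-1])),np.hypot(*d.T).max())
P=np.load('chopper.npy');f=lambda v:np.clip(np.hypot(*(P-v).T)-.074,-.003,.003)
print('ch',least_squares(f,[.462,-.043]).x)
E
```

```text
1 grasp [ 49. 100. -56.]
1 lift [ 62. 105. -28.]
1 pour60 [10. 81. -7.]
1 pour100 [-31.  77.   8.]
1 pour110 [-41.  79.  10.]
-1 grasp [ 49. 100. 124.]
-1 lift [ 62. 105. 152.]
-1 pour60 [ 10.  81. 173.]
-1 pour100 [ -31.   77. -172.]
-1 pour110 [ -41.   79. -170.]
mug c [ 0.45568558 -0.2970375 ] handle 148.13227379895778 0.06902311817437802
lid c [0.44016072 0.23767558] tab -176.74221294105791 0.08311286830713084
ch [ 0.4566663  -0.04188317]
```

```bash
python3 - <<'E'
from h import *
u=np.array([.54,.84,0]);u/=np.linalg.norm(u)
pc=np.array([.4546,-.296,0]); g=pc-u*.0615+[0,0,.074]
print('grasp',g)
T=[([.20,.42,.28],None),([.43,.03,.28],tool(95,90,1)),([.28,-.42,.28],tool(57,50,1))]
s=bot.read_state();p0,R0=s['position'],s['tcp_rot']
for p,R in T:
    R=R0 if R is None else R
    print(rel(p,R,p0,R0)); p0,R0=np.array(p),R
E
```

```text
grasp [ 0.42134341 -0.34773248  0.074     ]
[-0.0092, -0.1599, -0.0404, 0.0, 0.0, 0.0]
[-0.3703, -0.2605, -0.0, -0.0033, -0.0011, 60.6601]
[-0.4352, -0.1886, -0.0, -13.2563, 38.4992, 36.4215]
```

Emit:
{"api": "play_rows", "payload": {
  "motion": [
    [[-0.009, -0.16, -0.04, 0, 0, 0], [-0.009, -0.16, -0.04, 0, 0, 0], [-0.009, -0.16, -0.04, 0, 0, 0], [-0.009, -0.16, -0.04, 0, 0, 0], [-0.009, -0.16, -0.04, 0, 0, 0]]
  ]
}}

```text
time_s: 1.72
position: [0.1952, 0.4132, 0.28]
tcp_rot: [[-0.911, 0.412, -0.004], [0.412, 0.911, -0.006], [0.001, -0.008, -1.0]]
force: [0.0, 0.1, -0.9]
opening: 1.0
grasp_force: 0.0
```

Emit:
{"api": "play_rows", "payload": {
  "motion": [
    [[-0.37, -0.26, 0, 0, 0, 60.7], [-0.37, -0.26, 0, 0, 0, 60.7], [-0.37, -0.26, 0, 0, 0, 60.7], [-0.37, -0.26, 0, 0, 0, 60.7], [-0.37, -0.26, 0, 0, 0, 60.7], [-0.37, -0.26, 0, 0, 0, 60.7], [-0.37, -0.26, 0, 0, 0, 60.7], [-0.37, -0.26, 0, 0, 0, 60.7]]
  ]
}}

```text
time_s: 2.38
position: [0.3702, 0.1311, 0.28]
tcp_rot: [[-0.139, 0.99, 0.001], [0.99, 0.139, 0.0], [0.0, 0.001, -1.0]]
force: [0.7, 0.5, 0.3]
opening: 0.998
grasp_force: 0.0
```

```bash
python3 - <<'E'
from h import *
s=bot.read_state();print(s['time_s'],s['position'],s['joint_positions'],s['qvel'])
print(rel([.43,.03,.28],tool(95,90,1)));print(rel([.28,-.42,.28],tool(57,50,1)))
E
```

```text
2.3833 [0.37023564 0.13112644 0.27996984] [ 3.07781451e+00  8.48165886e+00  1.10050266e+02  1.32454667e-02
  6.13911091e+01 -4.93114254e+00] [-69.70945229   6.85162256  -9.18859278   0.34194273   1.23856556
  16.27665102]
[-0.1085, 0.0451, 0.0, 0.0775, -0.007, 3.0026]
[-0.5332, -0.1661, -0.0003, -14.2323, 38.2182, 39.3193]
```

Emit:
{"api": "play_rows", "payload": {
  "motion": [
    [[-0.11, 0.045, 0, 0, 0, 3], [-0.11, 0.045, 0, 0, 0, 3], [-0.11, 0.045, 0, 0, 0, 3], [-0.11, 0.045, 0, 0, 0, 3]]
  ]
}}

```text
time_s: 2.72
position: [0.4351, 0.0251, 0.2803]
tcp_rot: [[-0.087, 0.996, 0.006], [0.996, 0.087, -0.003], [-0.004, 0.006, -1.0]]
force: [0.8, 1.7, 0.5]
opening: 1.0
grasp_force: 0.0
```

Emit:
{"api": "play_rows", "payload": {
  "motion": [
    [[-0.435, -0.189, 0, -13.3, 38.5, 36.4], [-0.435, -0.189, 0, -13.3, 38.5, 36.4], [-0.435, -0.189, 0, -13.3, 38.5, 36.4], [-0.435, -0.189, 0, -13.3, 38.5, 36.4], [-0.435, -0.189, 0, -13.3, 38.5, 36.4], [-0.435, -0.189, 0, -13.3, 38.5, 36.4], [-0.435, -0.189, 0, -13.3, 38.5, 36.4], [-0.435, -0.189, 0, -13.3, 38.5, 36.4]]
  ]
}}

```text
time_s: 3.38
position: [0.3271, -0.2828, 0.2796]
tcp_rot: [[0.415, 0.839, 0.352], [0.641, -0.544, 0.541], [0.646, 0.001, -0.764]]
force: [1.6, -0.5, -0.3]
opening: 1.003
grasp_force: 0.0
```

```bash
python3 - <<'E'
from h import *
s=bot.read_state();print(s['time_s'],s['position'],np.round(s['joint_positions'],1))
R=tool(57.3,20,1);g=np.array([.4213,-.3477,.074]);
for b in(.09,0): print(rel(g-b*R[:,2],R))
d=imaging.capture('scene');u,v=np.meshgrid(np.arange(300,460,.25),np.arange(160,300,.25))
cv2.imwrite('pics/s1.png',cv2.remap(d['frame'],u.astype('f4'),v.astype('f4'),cv2.INTER_CUBIC)[:,:,::-1])
E
```

```text
3.3833 [ 0.32709331 -0.2827558   0.27964472] [-75.8  22.5 102.4  28.4  85.6 -52.9]
[-0.18, 0.1146, 0.0769, 0.2382, 29.7933, -0.1159]
[-0.1353, 0.1142, 0.155, 0.2382, 29.7933, -0.1159]
```

View pics/s1.png

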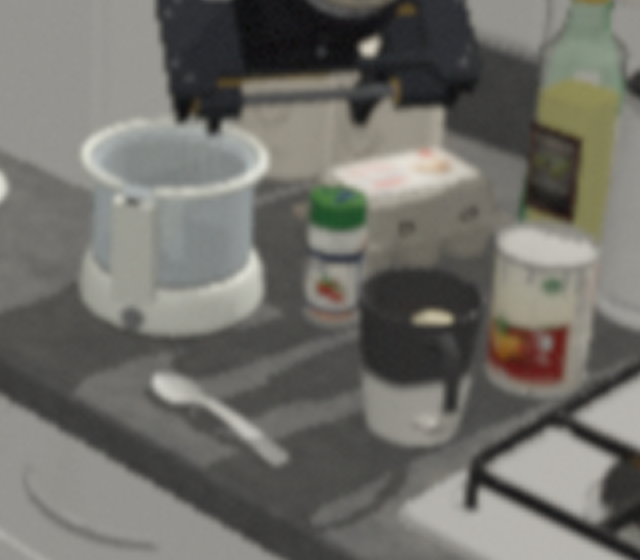

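The crop (4x, offset 300,160) shows the rib top under the gap at (133,197), that is pixel (333,209). The mug handle column is at (450,365), that is pixel (412.5,251).

```bash
python3 - <<'E'
from h import *
d=imaging.capture('scene')
q=lambda a,b:[300+a/4,160+b/4]
print('rib top outer',back(d,np.array([q(133,197)]),.12))
print('bead L R',back(d,np.array([q(82,158),q(270,158)]),.128))
# mug handle for hypotheses
for yaw in(-20,-25,-30,-35,-40,-45):
    y=np.radians(yaw); Y=np.array([-np.sin(y),np.cos(y),0]);c=np.array([.4546,-.296,0])
    o=[]
    for r,z in((75,.06),(68,.095),(60,.02),(0,.107)):
        X=c-Y*r/1000+[0,0,z]; p=d['camera_matrix']@(d['R']@X+d['t']);p=p[:2]/p[2];o.append(((p-[300,160])*4).round(0))
    print(yaw,o)
E
```

```text
rib top outer [[ 0.40151708 -0.06679405  0.12      ]]
bead L R [[ 0.41009476  0.00060684  0.128     ]
 [ 0.5202566  -0.09799612  0.128     ]]
-20 [array([463., 402.]), array([461., 352.]), array([447., 442.]), array([411., 294.])]
-25 [array([454., 404.]), array([454., 354.]), array([440., 443.]), array([411., 294.])]
-30 [array([446., 405.]), array([446., 355.]), array([433., 444.]), array([411., 294.])]
-35 [array([436., 406.]), array([437., 356.]), array([426., 445.]), array([411., 294.])]
-40 [array([427., 406.]), array([429., 356.]), array([419., 445.]), array([411., 294.])]
-45 [array([417., 406.]), array([420., 356.]), array([411., 445.]), array([411., 294.])]
```

```bash
python3 - <<'E'
from h import *
s=bot.read_state();print(s['position'])
R=tool(58,20,1);u=np.array([np.cos(np.radians(58)),np.sin(np.radians(58)),0]);g=np.array([.4565,-.298,.074])-u*.063;print(g)
for b in(.1,): print(rel(g-b*R[:,2],R))
E
```

```text
[ 0.32601769 -0.28923595  0.27748865]
[ 0.42311509 -0.35142703  0.074     ]
[-0.1797, 0.1171, 0.0709, 1.1694, 30.1703, -0.6798]
```

Emit:
{"api": "play_rows", "payload": {
  "motion": [
    [[-0.18, 0.117, 0.071, 1.2, 30.2, -0.7], [-0.18, 0.117, 0.071, 1.2, 30.2, -0.7], [-0.18, 0.117, 0.071, 1.2, 30.2, -0.7], [-0.18, 0.117, 0.071, 1.2, 30.2, -0.7], [-0.18, 0.117, 0.071, 1.2, 30.2, -0.7], [-0.18, 0.117, 0.071, 1.2, 30.2, -0.7], [-0.18, 0.117, 0.071, 1.2, 30.2, -0.7], [-0.18, 0.117, 0.071, 1.2, 30.2, -0.7]]
  ]
}}

```text
time_s: 4.15
position: [0.3776, -0.4198, 0.1089]
tcp_rot: [[0.176, 0.856, 0.486], [0.287, -0.517, 0.806], [0.942, -0.003, -0.337]]
force: [-0.7, 0.8, 0.1]
opening: 0.997
grasp_force: 0.0
```

```bash
python3 - <<'E'
from h import *
R=tool(58,20,1);g=np.array([.4231,-.3514,.074])
d=imaging.capture('top')
u,v=rect(d,.40,-.36,.08,.15,600)
cv2.imwrite('pics/g1.png',cv2.remap(d['frame'],u,v,cv2.INTER_CUBIC)[:,:,::-1])
s=bot.read_state();print(s['position'],np.round(s['joint_positions'],1));print(rel(g,R))
E
```

```text
[ 0.3775337  -0.4196448   0.11036405] [-79.2  59.3  78.4  40.1 102.8 -62.4]
[-0.0066, 0.0038, 0.0894, -0.8297, -0.2706, 0.1969]
```

View pics/g1.png

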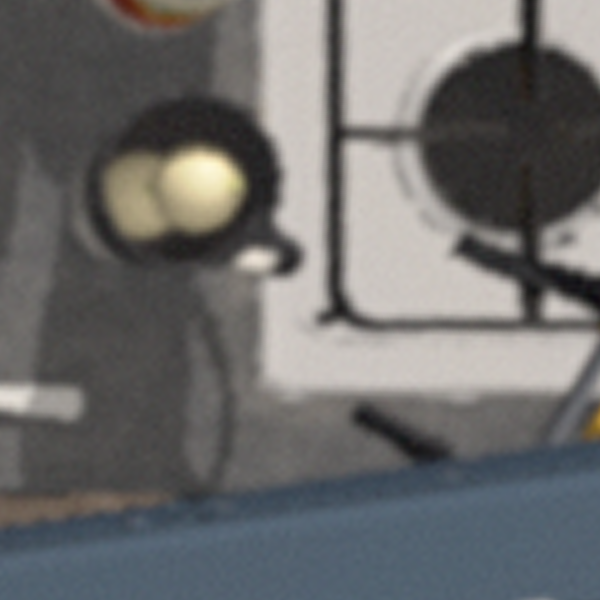

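The picture (2 px/mm) shows the fingertips at (362,412) and (465,245), which matches the robot pose, so the top camera is trusted. The handle end is at (283,255), between the fingers' path.

```bash
python3 - <<'E'
from h import *
print(rel([.4210,-.3496,.074],tool(58,20,1)))
E
```

```text
[-0.0064, 0.001, 0.0899, -0.8297, -0.2706, 0.1969]
```

Emit:
{"api": "play_rows", "payload": {
  "motion": [
    [[-0.003, 0.001, 0.03, -0.8, -0.3, 0], [-0.006, 0.001, 0.05, -0.8, -0.3, 0], [-0.006, 0.001, 0.07, -0.8, -0.3, 0], [-0.006, 0.001, 0.08, -0.8, -0.3, 0], [-0.006, 0.001, 0.09, -0.8, -0.3, 0], [-0.006, 0.001, 0.09, -0.8, -0.3, 0], [-0.006, 0.001, 0.09, -0.8, -0.3, 0]]
  ]
}}

```text
time_s: 4.78
position: [0.4211, -0.3508, 0.0745]
tcp_rot: [[0.178, 0.848, 0.498], [0.295, -0.529, 0.796], [0.939, 0.005, -0.344]]
force: [0.2, -0.5, -0.4]
opening: 0.998
grasp_force: 0.0
```

Emit:
{"api": "play_rows", "payload": {
  "motion": [
    [[0, 0, 0, 0, 0, 0], [0, 0, 0, 0, 0, 0], [0, 0, 0, 0, 0, 0], [0, 0, 0, 0, 0, 0], [0, 0, 0, 0, 0, 0], [0, 0, 0, 0, 0, 0], [0, 0, 0, 0, 0, 0], [0, 0, 0, 0, 0, 0]]
  ],
  "fingers": 0.0
}}

```text
time_s: 5.45
position: [0.4208, -0.3507, 0.0733]
tcp_rot: [[0.179, 0.848, 0.499], [0.293, -0.53, 0.796], [0.939, 0.003, -0.343]]
force: [-0.6, 0.5, -0.1]
opening: 0.477
grasp_force: 0.0
```

```bash
python3 - <<'E'
from h import *
d=imaging.capture('top')
s=bot.read_state();print(s['time_s'],s['position'],s['opening'],s['grasp_force'],s['force'],s['moment'],np.round(s['joint_positions'],1))
R=s['tcp_rot'];print(R.round(3))
d=imaging.capture('top')
u,v=rect(d,.44,-.31,.107,.1,400)
cv2.imwrite('pics/g2.png',cv2.remap(d['frame'],u,v,cv2.INTER_CUBIC)[:,:,::-1])
E
```

```text
5.5 [ 0.42081256 -0.35071062  0.07328356] 0.43091206634953716 0.0 [-0.02352523  0.37698671  0.47841847] [-0.53529157  0.43842397  0.03291845] [-74.4  60.7  85.9  44.1  93.6 -66.1]
[[ 0.179  0.848  0.499]
 [ 0.293 -0.53   0.796]
 [ 0.939  0.003 -0.343]]
```

View pics/g2.png

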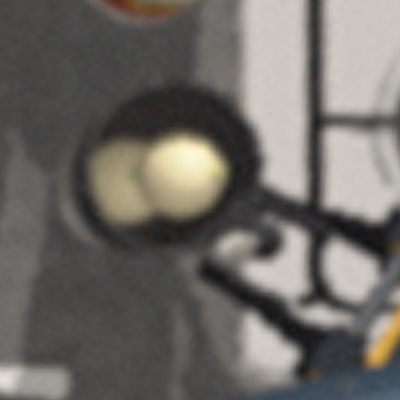

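The handle at (250,240) sits between the fingertips at (265,195) and (205,268). They are still closing, so I continue.

Emit:
{"api": "play_rows", "payload": {
  "motion": [
    [[0, 0, 0, 0, 0, 0], [0, 0, 0, 0, 0, 0], [0, 0, 0, 0, 0, 0], [0, 0, 0, 0, 0, 0], [0, 0, 0, 0, 0, 0], [0, 0, 0, 0, 0, 0]]
  ]
}}

```text
time_s: 6.05
position: [0.4209, -0.3508, 0.0734]
tcp_rot: [[0.179, 0.848, 0.499], [0.293, -0.53, 0.796], [0.939, 0.004, -0.343]]
force: [-0.4, -0.5, 0.7]
opening: 0.212
grasp_force: 29.3
```

```bash
python3 - <<'E'
from h import *
s=bot.read_state();print(s['time_s'],s['position'],s['opening']*87,s['grasp_force'],s['force'])
R=s['tcp_rot']; print((R.T@[0,0,.03]).round(4), 'y az',np.degrees(np.arctan2(R[1,1],R[0,1])))
E
```

```text
6.05 [ 0.42087482 -0.35083653  0.07338311] 18.44297409938928 29.319975210819393 [-0.43716494 -0.46406677  0.74362667]
[ 0.0282  0.0001 -0.0103] y az -32.022938745835404
```

Emit:
{"api": "play_rows", "payload": {
  "motion": [
    [[0.01, 0, -0.003, 0, 0, 0], [0.028, 0, -0.01, 0, 0, 0], [0.056, 0, -0.021, 0, 0, 0], [0.075, 0, -0.027, 0, 0, 0], [0.094, 0, -0.034, 0, 0, 0], [0.094, 0, -0.034, 0, 0, 0], [0.094, 0, -0.034, 0, 0, 0]]
  ]
}}

```text
time_s: 6.63
position: [0.4206, -0.3506, 0.1733]
tcp_rot: [[0.18, 0.848, 0.498], [0.297, -0.53, 0.794], [0.938, 0.005, -0.347]]
force: [-0.2, -0.1, -4.2]
opening: 0.206
grasp_force: 31.3
```

```bash
python3 - <<'E'
from h import *
s=bot.read_state();print(s['time_s'],s['position'],s['opening']*87,s['grasp_force'],s['force'],np.round(s['joint_positions'],1))
d=imaging.capture('scene')
u,v=np.meshgrid(np.arange(330,460,.25),np.arange(150,290,.25))
cv2.imwrite('pics/s2.png',cv2.remap(d['frame'],u.astype('f4'),v.astype('f4'),cv2.INTER_CUBIC)[:,:,::-1])
# plan
R0=s['tcp_rot'];p0=s['position']
yz=np.degrees(np.arcsin(-R0[2,2]));print('pitch',yz)
E
```

```text
6.6333 [ 0.42062842 -0.3505553   0.17327033] 17.957793927224287 31.319894388710594 [-0.1694837  -0.06337827 -4.20444321] [-74.4  51.2  87.2  44.6  99.1 -60.5]
pitch 20.32538288867043
```

View pics/s2.png

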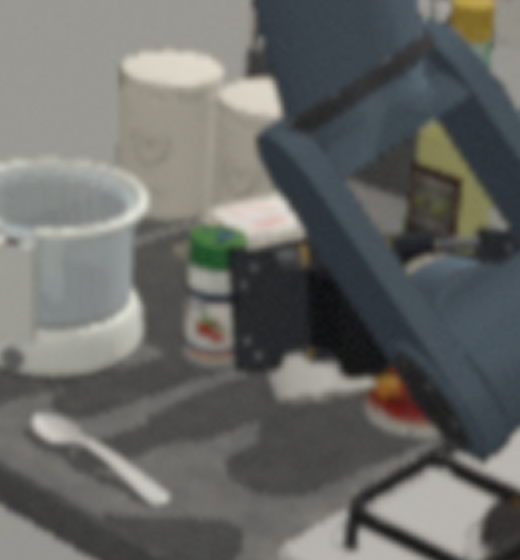

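The mug is clear of the worktop and held: its white foot is level at about (310,385), and the force of 4.2 N matches its load. Next I plan the tilt.

```bash
cat >> h.py <<'E'
G=np.array([.4209,-.3508,.0734]);RG=tool(58,20.1,1)   # tool at grasp
def mugR(az,th):
    a,t=np.radians([az,th]);y=np.array([np.cos(a),np.sin(a),0]);x=np.array([y[1],-y[0],0]);z=np.array([0,0,1.])
    return np.c_[x,y*np.cos(t)-z*np.sin(t),z*np.cos(t)+y*np.sin(t)]
RM=mugR(58.2,0);CM=np.array([.4546,-.296,0])-.0155*RM[:,1]
RT=RM.T@RG;PT=RM.T@(G-CM)      # tool in mug frame
B=np.array([.460,-.043])
def pour(az,th,lip,h=None):    # lip offset along pour direction from bowl centre
    t=np.radians(th)
    if h is None:h=max(.148,.155+.107*np.cos(t)-.011*np.sin(t))
    R=mugR(az,th);u=np.array([np.cos(np.radians(az)),np.sin(np.radians(az))])
    o=np.r_[B+u*lip,h]-R@[0,.0605,.107]
    return o+R@PT,R@RT
E
python3 - <<'E'
from h import *
s=bot.read_state();p0,R0=s['position'],s['tcp_rot']
print(PT)
for az,th,l,h in((75,0,-.10,.28),(90,0,-.025,.275),(90,40,-.025,None),(90,75,-.025,None),(90,92,-.025,None),(90,104,-.025,None),(90,115,-.025,None)):
    p,R=pour(az,th,l,h);print(az,th,p.round(3),rel(p,R,p0,R0),wrist(R,p[1]/p[0]*57-10,105));p0,R0=p,R
E
```

```text
[ 0.00023579 -0.04883253  0.0734    ]
75 0 [ 0.406 -0.245  0.246] [0.0977, -0.0676, 0.0507, 15.8348, 0.1611, -5.6182] [ 61. 111. -26.]
90 0 [ 0.46  -0.177  0.241] [0.0227, 0.0345, 0.0766, 14.0864, 0.0, -5.1549] [ 60. 113. -27.]
90 40 [ 0.46  -0.173  0.274] [0.0324, -0.0, -0.0076, -0.048, -39.9998, -0.1311] [ 25.  91. -34.]
90 75 [ 0.46  -0.129  0.269] [0.0359, -0.0001, 0.027, -0.042, -34.9998, -0.1147] [ -5.  73. -25.]
90 92 [ 0.46  -0.098  0.258] [0.0318, -0.0001, 0.0077, -0.0204, -16.9999, -0.0557] [-22.  68. -15.]
90 104 [ 0.46  -0.074  0.262] [0.0205, 0.0, -0.0124, -0.0144, -11.9999, -0.0393] [-35.  67.  -7.]
90 115 [ 0.46  -0.052  0.261] [0.0187, 0.0, -0.0115, -0.0132, -10.9999, -0.0361] [-47.  68.  -1.]
```

Emit:
{"api": "play_rows", "payload": {
  "motion": [
    [[0.015, -0.01, 0.008, 2, 0, -1], [0.03, -0.02, 0.016, 5, 0, -2], [0.045, -0.03, 0.024, 8, 0, -3], [0.06, -0.042, 0.032, 10, 0.1, -3.6], [0.075, -0.052, 0.04, 12, 0.1, -4.5], [0.09, -0.062, 0.046, 14.5, 0.1, -5], [0.098, -0.068, 0.051, 15.8, 0.2, -5.6], [0.098, -0.068, 0.051, 15.8, 0.2, -5.6]]
  ]
}}

```text
time_s: 7.35
position: [0.4063, -0.2425, 0.2492]
tcp_rot: [[0.087, 0.966, 0.244], [0.329, -0.259, 0.908], [0.94, 0.002, -0.34]]
force: [0.0, 0.4, -2.7]
opening: 0.202
grasp_force: 31.4
```

Emit:
{"api": "play_rows", "payload": {
  "motion": [
    [[0.004, 0.006, 0.013, 2, 0, -1], [0.008, 0.012, 0.026, 5, 0, -2], [0.012, 0.018, 0.04, 7, 0, -2.6], [0.016, 0.025, 0.055, 10, 0, -3.6], [0.02, 0.031, 0.068, 12, 0, -4.5], [0.023, 0.034, 0.077, 14, 0, -5.2], [0.023, 0.034, 0.077, 14, 0, -5.2], [0.023, 0.034, 0.077, 14, 0, -5.2]]
  ]
}}

```text
time_s: 8.02
position: [0.46, -0.1764, 0.2424]
tcp_rot: [[-0.001, 1.0, 0.006], [0.342, -0.005, 0.94], [0.94, 0.003, -0.342]]
force: [0.2, 0.0, -3.5]
opening: 0.208
grasp_force: 31.4
```

```bash
python3 - <<'E'
from h import *
d=imaging.capture('top')
s=bot.read_state();print(s['time_s'],s['position'],s['opening']*87,s['grasp_force'],s['force'],np.round(s['joint_positions'],1))
u,v=rect(d,.46,-.09,.27,.13,520)
cv2.imwrite('pics/p1.png',cv2.remap(d['frame'],u,v,cv2.INTER_CUBIC)[:,:,::-1])
print(rel(*pour(90,0,-.025,.275)));print(rel(*pour(90,40,-.025)))
E
```

```text
8.0667 [ 0.45969817 -0.17686594  0.24257698] 17.740351024171044 31.359960994316793 [ 0.1376049   0.06677652 -3.7630522 ] [-54.4  45.2  87.   35.9 109.5 -62.6]
[-0.0013, 0.0005, -0.0, 0.1899, -0.1269, 0.0813]
[0.0311, 0.0006, -0.0076, 0.1627, -40.1264, -0.1196]
```

View pics/p1.png

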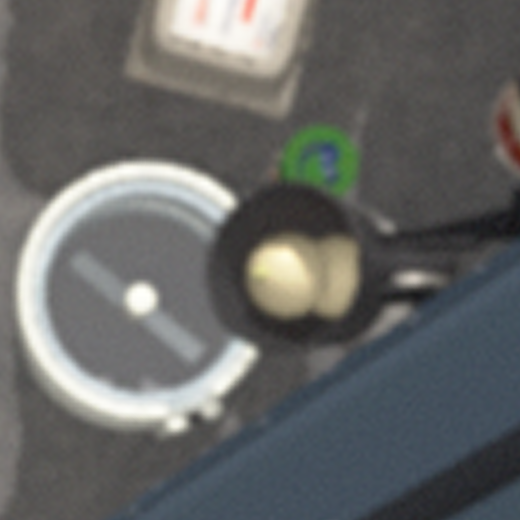

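The mug mouth is at (292,262), with the lip about 63 mm short of the axis mark and over the bowl's right edge. The bowl gap lies between (172,425) and (210,410). The mug is 4 mm further forward than the model, which is fine, so I start tipping.

Emit:
{"api": "play_rows", "payload": {
  "motion": [
    [[0.002, 0, -0.001, 0, -3, 0], [0.006, 0, -0.002, 0, -8, 0], [0.012, 0, -0.003, 0, -14, 0], [0.017, 0, -0.004, 0, -20, 0], [0.022, 0, -0.005, 0, -27, 0], [0.027, 0, -0.007, 0, -34, 0], [0.031, 0, -0.008, 0, -40, 0], [0.031, 0, -0.008, 0, -40, 0]]
  ]
}}

```text
time_s: 8.73
position: [0.4591, -0.1719, 0.2782]
tcp_rot: [[0.001, 1.0, 0.008], [0.867, -0.005, 0.498], [0.498, 0.006, -0.867]]
force: [0.2, -0.3, -2.6]
opening: 0.201
grasp_force: 28.6
```

Emit:
{"api": "play_rows", "payload": {
  "motion": [
    [[0.006, 0, 0.002, 0, -5, 0], [0.012, 0, 0.005, 0, -10, 0], [0.018, 0, 0.01, 0, -16, 0], [0.024, 0, 0.016, 0, -22, 0], [0.03, 0, 0.021, 0, -27, 0], [0.034, 0, 0.025, 0, -32, 0], [0.036, 0, 0.027, 0, -35, 0], [0.036, 0, 0.027, 0, -35, 0]]
  ]
}}

```text
time_s: 9.4
position: [0.4574, -0.1263, 0.2677]
tcp_rot: [[0.005, 1.0, -0.005], [0.997, -0.005, -0.081], [-0.081, -0.004, -0.997]]
force: [-0.4, 0.8, -2.6]
opening: 0.194
grasp_force: 28.8
```

```bash
python3 - <<'E'
from h import *
d=imaging.capture('top')
s=bot.read_state();p0,R0=s['position'],s['tcp_rot'];print(s['time_s'],p0,s['opening']*87,s['grasp_force'],s['force'],np.round(s['joint_positions'],1))
for th in(75,92,104,115):
    p,R=pour(90,th,-.028,);print(th,p.round(3),rel(p,R,p0,R0));p0,R0=p,R
for n in('mug','onion_a'):print(n,[(round(r['confidence'],2),np.round(r['at'],3).tolist()) for r in finder.recognise('top',n)[:3]])
E
```

```text
9.45 [ 0.45826506 -0.12746125  0.26807797] 17.112098331340697 28.865135520377265 [-1.02681018 -0.49357293 -2.73672551] [-26.4  16.2 101.5  -4.9  60.4 -23.8]
75 [ 0.46  -0.132  0.269] [-0.0043, 0.002, -0.0006, -0.3653, -0.4472, -0.2396]
92 [ 0.46  -0.101  0.258] [0.0318, -0.0001, 0.0077, -0.0204, -16.9999, -0.0557]
104 [ 0.46  -0.077  0.262] [0.0205, 0.0, -0.0124, -0.0144, -11.9999, -0.0393]
115 [ 0.46  -0.055  0.261] [0.0187, 0.0, -0.0115, -0.0132, -10.9999, -0.0361]
mug [(0.24, [0.498, 0.448, 0.1])]
onion_a [(0.68, [0.597, -0.323, 0.109]), (0.54, [0.458, -0.097, 0.202]), (0.47, [0.473, -0.041, 0.13])]
```

Emit:
{"api": "play_rows", "payload": {
  "motion": [
    [[0.004, 0.001, 0.001, 0, -2.5, 0], [0.008, 0.001, 0.002, 0, -5, 0], [0.012, 0.001, 0.003, 0, -7.5, 0], [0.016, 0.001, 0.004, 0, -10, 0], [0.02, 0.001, 0.005, 0, -12.5, 0], [0.025, 0.001, 0.006, 0, -15, 0], [0.028, 0.001, 0.007, 0, -17, 0], [0.028, 0.001, 0.007, 0, -17, 0]]
  ]
}}

```text
time_s: 10.22
position: [0.4607, -0.1013, 0.2589]
tcp_rot: [[0.007, 1.0, -0.003], [0.928, -0.007, -0.372], [-0.372, -0.0, -0.928]]
force: [-1.3, 0.4, -3.3]
opening: 0.19
grasp_force: 29.1
```

Emit:
{"api": "play_rows", "payload": {
  "motion": [
    [[0.003, 0, -0.002, 0, -1.5, 0], [0.006, 0, -0.003, 0, -3, 0], [0.009, 0, -0.005, 0, -5, 0], [0.012, 0, -0.007, 0, -7, 0], [0.015, 0, -0.009, 0, -9, 0], [0.018, 0, -0.011, 0, -10.5, 0], [0.02, 0, -0.012, 0, -12, 0], [0.02, 0, -0.012, 0, -12, 0]]
  ]
}}

```text
time_s: 10.88
position: [0.4615, -0.0788, 0.2631]
tcp_rot: [[0.007, 1.0, -0.003], [0.831, -0.008, -0.557], [-0.557, 0.001, -0.831]]
force: [-0.7, 0.7, -2.2]
opening: 0.189
grasp_force: 29.2
```

```bash
python3 - <<'E'
from h import *
for c in('top','scene'):
    d=imaging.capture(c)
    for n in('onion_a',):print(c,n,[(round(r['confidence'],2),np.round(r['at'],3).tolist()) for r in finder.recognise(c,n)[:4]])
s=bot.read_state();p0,R0=s['position'],s['tcp_rot'];print(s['time_s'],p0,s['opening']*87,s['grasp_force'],s['force'],np.round(s['joint_positions'],1))
print(rel(*pour(90,115,-.028)))
E
```

```text
top onion_a [(0.29, [0.449, 0.27, 0.014])]
scene onion_a []
11.0833 [ 0.46160017 -0.07926849  0.26380237] 16.494318404282076 29.255379540118156 [-0.11967415 -0.97629764 -2.91501975] [ -3.7  20.4 105.4 -40.4  59.1  19.8]
[0.0213, -0.0016, -0.0113, -0.3304, -11.21, -0.3946]
```

Emit:
{"api": "play_rows", "payload": {
  "motion": [
    [[0.004, 0, -0.002, 0, -2, 0], [0.008, 0, -0.004, 0, -4, 0], [0.012, 0, -0.006, 0, -6, 0], [0.016, 0, -0.008, 0, -8.5, 0], [0.02, 0, -0.011, 0, -11, 0], [0.02, 0, -0.011, 0, -11, 0], [0.02, 0, -0.011, 0, -11, 0], [0.02, 0, -0.011, 0, -11, 0]]
  ]
}}

```text
time_s: 11.75
position: [0.4618, -0.0561, 0.2619]
tcp_rot: [[0.007, 1.0, -0.002], [0.709, -0.006, -0.706], [-0.706, 0.004, -0.709]]
force: [0.7, -0.4, -2.3]
opening: 0.179
grasp_force: 29.4
```

```bash
python3 - <<'E'
from h import *
s=bot.read_state();p0,R0=s['position'],s['tcp_rot'];print(s['time_s'],p0,s['opening']*87,s['grasp_force'],s['force'],np.round(s['joint_positions'],1))
p0,R0=pour(90,115,-.028)
for az,th,l,h in((90,75,-.028,None),(90,40,-.03,None),(90,0,-.04,.275),(75,0,-.12,.275)):
    p,R=pour(az,th,l,h);print(az,th,p.round(3),rel(p,R,p0,R0));p0,R0=p,R
E
```

```text
11.75 [ 0.46181902 -0.05608262  0.2619015 ] 15.579734775025296 29.405789183510933 [ 0.7347487  -0.3931637  -2.25877688] [  4.5  25.  105.5 -50.7  65.4  33.7]
90 75 [ 0.46  -0.132  0.269] [-0.0595, -0.0001, 0.0488, 0.048, 39.9998, 0.1311]
90 40 [ 0.46  -0.178  0.274] [-0.0469, 0.0001, -0.0013, 0.042, 34.9998, 0.1147]
90 0 [ 0.46  -0.192  0.241] [-0.0286, -0.0, 0.0217, 0.048, 39.9998, 0.1311]
75 0 [ 0.401 -0.265  0.241] [-0.0249, -0.0591, -0.068, -14.0864, 0.0, 5.1549]
```

Emit:
{"api": "play_rows", "payload": {
  "motion": [
    [[-0.018, 0, -0.018, 0, 0, 0], [-0.025, 0, -0.012, 0, 6, 0], [-0.035, 0, -0.003, 0, 12, 0], [-0.045, 0, 0.005, 0, 19, 0], [-0.055, 0, 0.013, 0, 26, 0], [-0.066, 0, 0.022, 0, 33, 0], [-0.077, 0, 0.031, 0, 40, 0], [-0.077, 0, 0.031, 0, 40, 0]]
  ]
}}

```text
time_s: 12.42
position: [0.462, -0.1405, 0.2967]
tcp_rot: [[0.016, 1.0, 0.008], [0.996, -0.015, -0.089], [-0.089, 0.009, -0.996]]
force: [0.7, -1.3, -1.8]
opening: 0.185
grasp_force: 29.5
```

Emit:
{"api": "play_rows", "payload": {
  "motion": [
    [[-0.007, 0, 0, 0, 6, 0], [-0.014, 0, 0, 0, 12, 0], [-0.022, 0, 0, 0, 18, 0], [-0.03, 0, 0, 0, 24, 0], [-0.038, 0, -0.001, 0, 30, 0], [-0.047, 0, -0.001, 0, 35, 0], [-0.047, 0, -0.001, 0, 35, 0], [-0.047, 0, -0.001, 0, 35, 0]]
  ]
}}

```text
time_s: 13.08
position: [0.4601, -0.1809, 0.2985]
tcp_rot: [[0.007, 1.0, 0.005], [0.867, -0.008, 0.499], [0.499, 0.001, -0.867]]
force: [-0.7, 0.1, -2.9]
opening: 0.182
grasp_force: 29.6
```

Emit:
{"api": "play_rows", "payload": {
  "motion": [
    [[-0.005, 0, 0.003, 0, 6, 0], [-0.01, 0, 0.006, 0, 12, 0], [-0.014, 0, 0.01, 0, 18, 0], [-0.019, 0, 0.014, 0, 24, 0], [-0.023, 0, 0.018, 0, 31, 0], [-0.026, 0, 0.02, 0, 36, 0], [-0.029, 0, 0.022, 0, 40, 0], [-0.029, 0, 0.022, 0, 40, 0]]
  ]
}}

```text
time_s: 13.75
position: [0.4604, -0.1926, 0.263]
tcp_rot: [[0.003, 1.0, 0.004], [0.34, -0.005, 0.94], [0.94, -0.001, -0.34]]
force: [0.2, -0.1, -2.3]
opening: 0.181
grasp_force: 29.6
```

```bash
python3 - <<'E'
from h import *
s=bot.read_state();p0,R0=s['position'],s['tcp_rot'];print(s['time_s'],p0,s['opening']*87,s['grasp_force'],s['force'],np.degrees(np.arcsin(-R0[2,2])),np.round(s['joint_positions'],1))
d=imaging.capture('top')
for n in('onion_a','mug','mug_mouth'):print(n,[(round(r['confidence'],2),np.round(r['at'],3).tolist()) for r in finder.recognise('top',n)[:4]])
a=cv2.remap(d['frame'],*rect(d,.46,-.09,.15,.13,390),cv2.INTER_CUBIC)
d=imaging.capture('scene');u,v=np.meshgrid(np.arange(310,440,1/3),np.arange(130,260,1/3))
for n in('onion_a','mug'):print(n,[(round(r['confidence'],2),np.round(r['at'],3).tolist()) for r in finder.recognise('scene',n)[:4]])
b=cv2.remap(d['frame'],u.astype('f4'),v.astype('f4'),cv2.INTER_CUBIC)
cv2.imwrite('pics/p2.png',np.hstack([a,b])[:,:,::-1])
E
```

```text
13.75 [ 0.46042508 -0.19259301  0.26304059] 15.709642240717907 29.613988976343535 [ 0.24480374 -0.08471143 -2.30455428] 19.885432174125196 [-55.1  44.2  84.7  36.  112.6 -60.8]
onion_a [(0.68, [0.496, -0.04, 0.086]), (0.67, [0.434, -0.037, 0.081])]
mug [(0.87, [0.47, -0.141, 0.228])]
mug_mouth [(0.72, [0.469, -0.138, 0.221])]
onion_a [(0.43, [0.44, -0.157, 0.247])]
mug [(0.78, [0.44, -0.16, 0.247])]
```

View pics/p2.png

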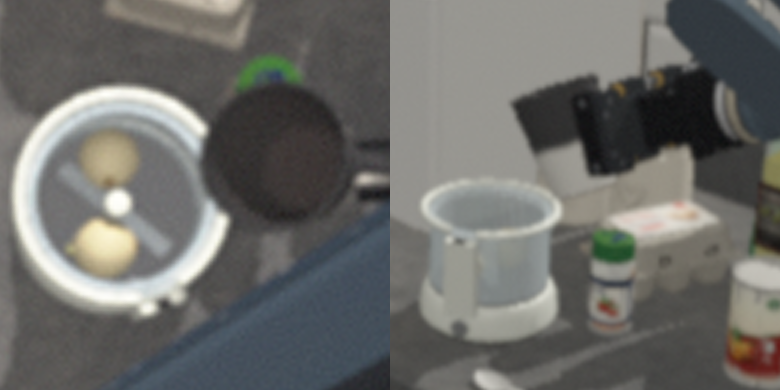

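The left panel (top) shows both onions in the bowl at (108,158) and (105,250), either side of the hub. In the scene panel the mug leans about 15° in the grip towards the pour side, with its rim running from (515,103) to (600,75). I fit that slip before setting the mug down.

```bash
cat > fit.py <<'E'
from h import *
from scipy.optimize import minimize
s=bot.read_state();p0,R0=s['position'],s['tcp_rot']
a=np.linspace(0,2*np.pi,60)
ring=lambda r,z:np.c_[r*np.cos(a),.0155+r*np.sin(a),0*a+z]
body=np.r_[ring(.034,0),ring(.045,.107)]
M={}
for c in('top','scene'):
    d=imaging.capture(c);o=finder.outline_of(c,'mug');M[c]=(d,o[0]['pixels']);print(c,o[0]['confidence'],o[0]['pixels'].sum())
gm=np.array([0,-.0488,.0734])
def mugpose(v):  # v: slip tilt deg, shift mm along mug y,z (pinch point in mug frame)
    Rm=R0@RT.T@Ro.from_euler('x',-v[0],degrees=True).as_matrix()
    return Rm,p0-Rm@(gm+[0,v[1]/1e3,v[2]/1e3])
def cost(v):
    Rm,o=mugpose(v);t=0
    for c,(d,m) in M.items():
        q=((o+body@Rm.T)@d['R'].T+d['t'])@d['camera_matrix'].T;q=q[:,:2]/q[:,2:]
        im=np.zeros((1600,2560),np.uint8);cv2.fillConvexPoly(im,cv2.convexHull((q*4+1.5).astype(np.int32)),1)
        im=cv2.resize(im.astype(np.float32),(640,400),interpolation=cv2.INTER_AREA)
        w=.3 if c=='scene' else 1
        t+=np.sum(m*(1-im))+w*np.sum(im*(~m))
    return t+ .02*(v[1]**2+v[2]**2)
b=min(((cost([t,0,0]),t) for t in range(-10,41,5)));print(b)
r=minimize(cost,[b[1],0,0],method='Nelder-Mead',options=dict(initial_simplex=[[b[1],0,0],[b[1]+6,0,0],[b[1],5,0],[b[1],0,5]]));print(r.x,r.fun,cost([0,0,0]))
E
python3 fit.py
```

```text
top 0.9 1464
scene 0.94 709
(np.float32(386.53125), 10)
[13.42338705  3.08464781  1.02903775] 363.43648551916425 555.775
```

```bash
cat >> h.py <<'E'
def place(az,cx,cy,z,slip=11,sh=(0,.003,.001)):
    Rm=mugR(az,0)@Ro.from_euler('x',-slip,degrees=True).as_matrix().T
    u=mugR(az,0)[:,1];o=np.array([cx,cy,z])-.0155*u
    Rt=Rm  # mug frame if it had not slipped
    return o+mugR(az,0)@(np.array([0,-.0488,.0734])+sh),Rt@RT
E
python3 - <<'E'
from h import *
s=bot.read_state();p0,R0=s['position'],s['tcp_rot']
for a in((75,.41,-.20,.18),(58,.45,-.29,.10),(58,.45,-.295,.004)):
    p,R=place(*a);print(p.round(3),'pitch',np.degrees(np.arcsin(-R[2,2])),rel(p,R,p0,R0));p0,R0=p,R
E
```

```text
[ 0.394 -0.259  0.254] pitch 9.10006334550351 [-0.0337, -0.0664, -0.0588, -14.3796, 10.8427, 3.9933]
[ 0.418 -0.342  0.174] pitch 9.10006334550351 [-0.0906, 0.0443, -0.0602, -16.786, 0.0113, 2.6887]
[ 0.418 -0.347  0.078] pitch 9.10006334550351 [-0.0955, 0.0027, 0.011, 0.0, 0.0, 0.0]
```

Emit:
{"api": "play_rows", "payload": {
  "motion": [
    [[-0.006, -0.011, -0.01, -2.5, 2, 0.7], [-0.011, -0.022, -0.02, -5, 3.6, 1.3], [-0.017, -0.034, -0.03, -7.5, 5.5, 2], [-0.023, -0.045, -0.04, -10, 7.3, 2.7], [-0.029, -0.056, -0.05, -12, 9, 3.4], [-0.034, -0.066, -0.059, -14.4, 10.8, 4], [-0.034, -0.066, -0.059, -14.4, 10.8, 4]]
  ]
}}

```text
time_s: 14.88
position: [0.3926, -0.2618, 0.2525]
tcp_rot: [[0.045, 0.963, 0.264], [0.15, -0.268, 0.952], [0.988, -0.004, -0.157]]
force: [-0.2, -0.0, -3.2]
opening: 0.181
grasp_force: 30.5
```

Emit:
{"api": "play_rows", "payload": {
  "motion": [
    [[-0.015, 0.007, -0.01, -2.8, 0, 0.5], [-0.03, 0.015, -0.02, -5.6, 0, 1], [-0.045, 0.022, -0.03, -8.4, 0, 1.4], [-0.06, 0.03, -0.04, -11.2, 0, 1.8], [-0.075, 0.037, -0.05, -14, 0, 2.3], [-0.091, 0.044, -0.06, -16.8, 0, 2.7], [-0.091, 0.044, -0.06, -16.8, 0, 2.7]]
  ]
}}

```text
time_s: 15.47
position: [0.4177, -0.3441, 0.17]
tcp_rot: [[0.088, 0.843, 0.53], [0.134, -0.538, 0.832], [0.987, -0.003, -0.161]]
force: [0.3, -0.0, -2.6]
opening: 0.176
grasp_force: 31.0
```

```bash
python3 fit.py; python3 - <<'E'
from h import *
s=bot.read_state();p0,R0=s['position'],s['tcp_rot'];print(s['time_s'],p0,s['opening']*87,s['force'],np.round(s['joint_positions'],1))
print(rel(*place(58,.45,-.295,.004)))
E
```

```text
top 0.6 1265
15.6667 [ 0.41785612 -0.34147819  0.17379775] 15.400764297281908 [ 0.5592491  -0.97836624 -2.10031512] [-75.4  56.2  87.1  48.5 106.1 -63. ]
[-0.095, 0.0028, 0.0103, -0.0494, -0.0047, -0.0309]Traceback (most recent call last):
  File "fit.py", line 9, in <module>
    d=imaging.capture(c);o=finder.outline_of(c,'mug');M[c]=(d,o[0]['pixels']);print(c,o[0]['confidence'],o[0]['pixels'].sum())
                                                              ~^^^
IndexError: list index out of range
```

Emit:
{"api": "play_rows", "payload": {
  "motion": [
    [[-0.012, 0, 0.001, 0, 0, 0], [-0.026, 0.001, 0.003, 0, 0, 0], [-0.04, 0.001, 0.004, 0, 0, 0], [-0.054, 0.002, 0.006, 0, 0, 0], [-0.067, 0.002, 0.007, 0, 0, 0], [-0.079, 0.003, 0.009, 0, 0, 0], [-0.085, 0.003, 0.009, 0, 0, 0], [-0.085, 0.003, 0.009, 0, 0, 0]]
  ]
}}

```text
time_s: 16.33
position: [0.4172, -0.3473, 0.0863]
tcp_rot: [[0.086, 0.846, 0.527], [0.13, -0.534, 0.836], [0.988, -0.003, -0.156]]
force: [-0.5, -0.6, -2.7]
opening: 0.179
grasp_force: 30.6
```

Emit:
{"api": "play_rows", "payload": {
  "motion": [
    [[-0.003, 0, 0.001, 0, 0, 0], [-0.006, 0, 0.001, 0, 0, 0], [-0.006, 0, 0.001, 0, 0, 0]]
  ]
}}

```text
time_s: 16.58
position: [0.4172, -0.3482, 0.0841]
tcp_rot: [[0.082, 0.846, 0.528], [0.131, -0.534, 0.835], [0.988, 0.0, -0.154]]
force: [-3.4, -1.6, 4.9]
opening: 0.178
grasp_force: 29.9
```

Emit:
{"api": "play_rows", "payload": {
  "motion": [
    [[-0.002, 0, 0, 0, 0, 0], [-0.004, 0, 0, 0, 0, 0], [-0.004, 0, 0, 0, 0, 0]]
  ]
}}

```text
time_s: 16.83
position: [0.4168, -0.349, 0.0801]
tcp_rot: [[0.083, 0.845, 0.528], [0.132, -0.534, 0.835], [0.988, 0.001, -0.156]]
force: [-1.5, -3.8, 3.8]
opening: 0.176
grasp_force: 28.9
```

Emit:
{"api": "play_rows", "payload": {
  "motion": [
    [[-0.002, 0, 0, 0, 0, 0], [-0.004, 0, 0, 0, 0, 0], [-0.004, 0, 0, 0, 0, 0]]
  ]
}}

```text
time_s: 17.08
position: [0.4168, -0.349, 0.0744]
tcp_rot: [[0.085, 0.845, 0.528], [0.133, -0.534, 0.835], [0.987, -0.001, -0.158]]
force: [-2.4, -3.7, 5.1]
opening: 0.175
grasp_force: 28.7
```

Emit:
{"api": "play_rows", "payload": {
  "motion": [
    [[0, 0, 0, 0, 0, 0], [0, 0, 0, 0, 0, 0], [0, 0, 0, 0, 0, 0], [0, 0, 0, 0, 0, 0], [0, 0, 0, 0, 0, 0], [0, 0, 0, 0, 0, 0], [0, 0, 0, 0, 0, 0], [0, 0, 0, 0, 0, 0]]
  ],
  "fingers": 0.075
}}

```text
time_s: 17.75
position: [0.4168, -0.3483, 0.0735]
tcp_rot: [[0.086, 0.846, 0.526], [0.133, -0.533, 0.835], [0.987, -0.002, -0.159]]
force: [-0.3, -0.5, -0.6]
opening: 0.698
grasp_force: 0.4
```

```bash
python3 - <<'E'
from h import *
s=bot.read_state();p0,R0=s['position'],s['tcp_rot'];print(s['time_s'],p0,s['opening']*87,s['force'],np.round(s['joint_positions'],1))
d=imaging.capture('top')
for n in('mug','mug_mouth'):print(n,[(round(r['confidence'],2),np.round(r['at'],3).tolist()) for r in finder.recognise('top',n)[:4]])
o=finder.outline_of('top','mug');print(len(o))
if o:
    m=o[0]['pixels'].astype(np.uint8);c=max(cv2.findContours(m,0,2)[0],key=cv2.contourArea)[:,0].astype(float)
    P=back(d,c,.107)[:,:2]
    from scipy.optimize import least_squares
    for _ in range(1):print(least_squares(lambda v:np.clip(np.hypot(*(P-v).T)-.045,-.004,.004),P.mean(0)).x)
E
```

```text
17.75 [ 0.41683087 -0.3482783   0.07347972] 60.732398371421525 [-0.25386095 -0.52444818 -0.60401154] [-75.7  65.8  83.7  47.1 102.  -67.8]
mug [(0.65, [0.441, 0.233, 0.013]), (0.58, [0.462, -0.326, 0.058])]
mug_mouth [(0.61, [0.462, -0.332, 0.054])]
1
[ 0.46249102 -0.30560813]
```

Emit:
{"api": "play_rows", "payload": {
  "motion": [
    [[0, 0, -0.015, 0, 0, 0], [0, 0, -0.035, 0, 0, 0], [0, 0, -0.06, 0, 0, 0], [0, 0, -0.085, 0, 0, 0], [0, 0, -0.11, 0, 0, 0], [0.03, 0, -0.12, 0, 0, 0], [0.06, 0, -0.12, 0, 0, 0], [0.08, 0, -0.12, 0, 0, 0]]
  ],
  "fingers": 0.087
}}

```text
time_s: 18.62
position: [0.3592, -0.44, 0.1741]
tcp_rot: [[0.085, 0.845, 0.528], [0.134, -0.535, 0.834], [0.987, 0.0, -0.159]]
force: [0.0, 0.5, -0.4]
opening: 1.002
grasp_force: 0.0
```

```bash
python3 - <<'E'
from h import *
s=bot.read_state();p0,R0=s['position'],s['tcp_rot'];print(s['time_s'],p0,s['opening']*87,s['force'],np.round(s['joint_positions'],1))
for c in('top','scene'):
    d=imaging.capture(c)
    for n in('mug','mug_handle'):print(c,n,[(round(r['confidence'],2),np.round(r['at'],3).tolist()) for r in finder.recognise(c,n)[:2]])
    for r in finder.outline_of(c,'mug')[:2]:
        v,u=np.nonzero(r['pixels']);print(round(r['confidence'],2),len(u),'u',u.min(),u.max(),'v',v.min(),v.max())
E
```

```text
18.6167 [ 0.35921463 -0.43995945  0.17406509] 87.1753332990284 [ 0.01932909  0.52194089 -0.4033577 ] [-82.1  59.1  75.6  44.8 115.1 -59.5]
top mug [(0.63, [0.465, -0.333, 0.058])]
top mug_handle [(0.96, [0.467, -0.332, 0.058]), (0.28, [0.581, -0.304, 0.11])]
0.66 1157 u 445 490 v 174 208
scene mug [(0.78, [0.454, -0.289, 0.088]), (0.58, [0.423, 0.225, 0.016])]
scene mug_handle [(0.67, [0.452, -0.294, 0.088])]
```

```bash
python3 - <<'E'
from h import *
s=bot.read_state();p0,R0=s['position'],s['tcp_rot']
for p,R in(([.30,-.40,.30],tool(58,70,1)),([.44,.0,.30],tool(110,90,1)),([.44,.238,.17],tool(183,90,1))):
    p=np.array(p);print(rel(p,R,p0,R0));p0,R0=p,R
E
```

```text
[0.1273, -0.0716, -0.0203, 0.0813, -60.973, -0.3225]
[0.3885, -0.0932, 0.1414, 9.0731, -18.6026, -51.4561]
[0.2236, 0.0814, 0.13, 0.0, -0.0, -73.0]
```

Emit:
{"api": "play_rows", "payload": {
  "motion": [
    [[0.127, -0.072, -0.02, 0, -61, 0], [0.127, -0.072, -0.02, 0, -61, 0], [0.127, -0.072, -0.02, 0, -61, 0], [0.127, -0.072, -0.02, 0, -61, 0], [0.127, -0.072, -0.02, 0, -61, 0], [0.127, -0.072, -0.02, 0, -61, 0], [0.127, -0.072, -0.02, 0, -61, 0], [0.127, -0.072, -0.02, 0, -61, 0]]
  ]
}}

```text
time_s: 19.68
position: [0.2995, -0.4002, 0.3008]
tcp_rot: [[0.491, 0.845, 0.21], [0.776, -0.534, 0.334], [0.395, -0.001, -0.919]]
force: [0.3, 0.7, 0.0]
opening: 0.999
grasp_force: 0.0
```

```bash
python3 - <<'E'
from h import *
s=bot.read_state();print(s['position'],np.round(s['joint_positions'],1));print(rel([.44,.0,.30],tool(110,90,1)))
E
```

```text
[ 0.29950027 -0.40022502  0.300806  ] [-75.9  22.   90.2  16.6  84.6 -47.7]
[0.3794, -0.0952, 0.164, 10.5634, -21.6251, -51.5784]
```

Emit:
{"api": "play_rows", "payload": {
  "motion": [
    [[0.379, -0.095, 0.164, 10.6, -21.6, -51.6], [0.379, -0.095, 0.164, 10.6, -21.6, -51.6], [0.379, -0.095, 0.164, 10.6, -21.6, -51.6], [0.379, -0.095, 0.164, 10.6, -21.6, -51.6], [0.379, -0.095, 0.164, 10.6, -21.6, -51.6], [0.379, -0.095, 0.164, 10.6, -21.6, -51.6], [0.379, -0.095, 0.164, 10.6, -21.6, -51.6], [0.379, -0.095, 0.164, 10.6, -21.6, -51.6]]
  ]
}}

```text
time_s: 20.35
position: [0.4101, -0.083, 0.3016]
tcp_rot: [[-0.348, 0.938, 0.002], [0.938, 0.348, 0.004], [0.003, 0.003, -1.0]]
force: [0.4, -0.2, 0.1]
opening: 1.002
grasp_force: 0.0
```

```bash
python3 - <<'E'
from h import *
s=bot.read_state();print(s['position'],np.round(s['joint_positions'],1));print(rel([.44,.0,.30],tool(110,90,1)));print(rel([.44,.238,.17],tool(183,90,1)))
E
```

```text
[ 0.41013449 -0.08295095  0.3015593 ] [-27.    9.1 105.1   0.3  65.8 -47.5]
[0.0674, 0.0569, 0.0019, 0.1641, -0.1929, 0.3583]
[0.2901, 0.1393, 0.1329, 0.2639, -0.0615, -72.6416]
```

Emit:
{"api": "play_rows", "payload": {
  "motion": [
    [[0.29, 0.139, 0.133, 0.2, 0, -72.6], [0.29, 0.139, 0.133, 0.2, 0, -72.6], [0.29, 0.139, 0.133, 0.2, 0, -72.6], [0.29, 0.139, 0.133, 0.2, 0, -72.6], [0.29, 0.139, 0.133, 0.2, 0, -72.6], [0.29, 0.139, 0.133, 0.2, 0, -72.6], [0.29, 0.139, 0.133, 0.2, 0, -72.6], [0.29, 0.139, 0.133, 0.2, 0, -72.6]]
  ]
}}

```text
time_s: 21.02
position: [0.4392, 0.2244, 0.1748]
tcp_rot: [[-0.977, 0.212, -0.002], [0.212, 0.977, 0.003], [0.003, 0.003, -1.0]]
force: [1.1, -1.1, 0.9]
opening: 1.003
grasp_force: 0.0
```

```bash
python3 - <<'E'
from h import *
s=bot.read_state();print(s['position'],np.round(s['joint_positions'],1));print(rel([.442,.238,.14],tool(183,90,1)))
# measure mug now unobstructed
for c in('top','scene'):
    d=imaging.capture(c)
    for n in('mug','onion_a','spice_jar','tin'):print(c,n,[(round(r['confidence'],2),np.round(r['at'],3).tolist()) for r in finder.recognise(c,n)[:2]])
# chopper bead edge fit in the top picture: bright ring radial profile at z=.13 (outer edge r=.072)
d=imaging.capture('top');K,R,t=d['camera_matrix'],d['R'],d['t']
g=cv2.GaussianBlur(cv2.cvtColor(d['frame'],cv2.COLOR_RGB2GRAY).astype(np.float32),(0,0),.7)
def samp(X):
    q=(X@R.T+t)@K.T;q=(q[:,:2]/q[:,2:]).astype(np.float32);return cv2.remap(g,q[:,:1],q[:,1:],cv2.INTER_LINEAR)[:,0]
a=np.radians(np.arange(0,360,2))
# ring brightness at r=.070 minus inside .062 and outside .079
def sc(v):
    f=lambda r:samp(np.c_[v[0]+r*np.cos(a),v[1]+r*np.sin(a),0*a+.129])
    return -np.median(2*f(.070)-f(.060)-f(.080))
from scipy.optimize import minimize
b=min((sc([x,y]),x,y) for x in np.arange(.450,.472,.001) for y in np.arange(-.053,-.033,.001));print(b)
c=np.array(b[1:]);a=np.radians(np.arange(170,240,2))
prof=np.mean([samp(np.c_[c[0]+r*np.cos(a),c[1]+r*np.sin(a),0*a+.127]) for r in(.068,.070,.072)],0)
print(prof.round(0).tolist())
E
```

```text
[0.43923487 0.2243783  0.17475777] [ 13.9  25.8 104.5   0.3  49.7 -64. ]
[0.0001, 0.0138, 0.0348, 0.189, -0.1223, -15.248]
top mug [(0.8, [0.464, -0.332, 0.057])]
top onion_a [(0.76, [0.496, -0.039, 0.088]), (0.7, [0.431, -0.038, 0.084])]
top spice_jar [(0.74, [0.532, -0.151, 0.105])]
top tin [(0.83, [0.581, -0.306, 0.106]), (0.7, [0.43, -0.04, 0.082])]
scene mug [(0.79, [0.442, -0.331, 0.078]), (0.73, [0.43, -0.08, 0.082])]
scene onion_a []
scene spice_jar [(0.89, [0.525, -0.161, 0.065])]
scene tin [(0.83, [0.561, -0.336, 0.074])]
(np.float32(-173.42715), np.float64(0.462), np.float64(-0.04299999999999999))
[237.0, 236.0, 235.0, 234.0, 233.0, 233.0, 235.0, 235.0, 235.0, 233.0, 227.0, 219.0, 214.0, 209.0, 205.0, 203.0, 204.0, 209.0, 214.0, 215.0, 213.0, 212.0, 216.0, 223.0, 228.0, 230.0, 230.0, 231.0, 231.0, 230.0, 230.0, 231.0, 231.0, 231.0, 230.0]
```

```bash
python3 - <<'E'
from h import *
d=imaging.capture('top');K,R,t=d['camera_matrix'],d['R'],d['t']
g=cv2.cvtColor(d['frame'],cv2.COLOR_RGB2GRAY).astype(np.float32)
def samp(X):
    q=(X@R.T+t)@K.T;q=(q[:,:2]/q[:,2:]).astype(np.float32);return cv2.remap(g,q[:,:1],q[:,1:],cv2.INTER_LINEAR)[:,0]
a=np.radians(np.arange(180,226,2))
print(np.arange(0,46,2).tolist())
for z,rs in((.130,(.066,.068,.070,.072,.074)),(.120,(.074,.076,.078,.080,.082))):
    for r in rs: print(z,r,samp(np.c_[.462+r*np.cos(a),-.043+r*np.sin(a),0*a+z]).astype(int).tolist())
d=imaging.capture('scene');K,R,t=d['camera_matrix'],d['R'],d['t']
g=cv2.cvtColor(d['frame'],cv2.COLOR_RGB2GRAY).astype(np.float32)
print('scene rows, cols 322..346')
for v in range(200,232,2):print(v,g[v,322:346].astype(int).tolist())
# bead extremes: columns
print(g[199:203,314:326].astype(int).tolist(),g[199:203,360:374].astype(int).tolist())
E
```

```text
[0, 2, 4, 6, 8, 10, 12, 14, 16, 18, 20, 22, 24, 26, 28, 30, 32, 34, 36, 38, 40, 42, 44]
0.13 0.066 [236, 237, 237, 236, 231, 224, 215, 211, 212, 214, 215, 216, 218, 220, 221, 222, 224, 231, 238, 239, 239, 239, 239]
0.13 0.068 [245, 247, 246, 245, 240, 230, 218, 213, 214, 214, 216, 218, 219, 222, 221, 220, 222, 232, 241, 244, 246, 245, 244]
0.13 0.07 [244, 245, 245, 246, 242, 233, 219, 212, 211, 211, 209, 213, 218, 219, 217, 212, 214, 225, 239, 243, 243, 244, 243]
0.13 0.072 [227, 227, 230, 231, 231, 225, 215, 210, 203, 196, 191, 198, 202, 210, 210, 203, 198, 208, 213, 222, 220, 221, 223]
0.13 0.074 [197, 195, 196, 200, 206, 217, 218, 212, 195, 173, 161, 165, 176, 200, 209, 200, 184, 171, 169, 171, 165, 169, 173]
0.12 0.074 [187, 186, 185, 190, 196, 211, 219, 218, 206, 179, 159, 158, 167, 191, 206, 205, 193, 176, 173, 173, 175, 174, 177]
0.12 0.076 [153, 152, 148, 152, 173, 207, 229, 231, 213, 168, 125, 112, 133, 178, 207, 207, 187, 158, 128, 124, 119, 117, 124]
0.12 0.078 [129, 131, 129, 136, 161, 203, 235, 239, 216, 161, 103, 85, 111, 163, 204, 202, 184, 143, 106, 87, 89, 88, 86]
0.
[... 2096 characters left out ...]
5, 130, 127, 127, 128, 126, 126, 126]
230 [150, 155, 158, 161, 164, 162, 153, 148, 147, 148, 147, 147, 146, 147, 147, 144, 133, 127, 124, 126, 126, 124, 123, 124]
[[141, 141, 141, 141, 141, 145, 164, 199, 204, 186, 176, 169], [142, 142, 142, 141, 142, 142, 158, 190, 202, 190, 179, 166], [141, 141, 141, 141, 142, 141, 149, 174, 195, 193, 186, 169], [141, 142, 141, 141, 141, 142, 143, 156, 178, 190, 191, 180]] [[146, 158, 167, 168, 173, 197, 206, 174, 142, 135, 135, 135, 139, 140], [136, 150, 166, 172, 179, 203, 209, 176, 145, 138, 138, 138, 139, 141], [130, 143, 167, 179, 191, 210, 208, 175, 145, 138, 138, 140, 139, 140], [131, 145, 173, 192, 204, 210, 198, 164, 142, 138, 139, 140, 139, 140]]
```

Emit:
{"api": "play_rows", "payload": {
  "motion": [
    [[0, 0.007, 0.01, 0.2, 0, -7], [0, 0.014, 0.02, 0.2, 0, -14], [0, 0.014, 0.035, 0.2, 0, -15.2], [0, 0.014, 0.035, 0.2, 0, -15.2], [0, 0.014, 0.035, 0.2, 0, -15.2]]
  ],
  "fingers": 0.05
}}

```text
time_s: 22.08
position: [0.4425, 0.2359, 0.1411]
tcp_rot: [[-0.999, -0.044, -0.002], [-0.044, 0.999, 0.0], [0.002, 0.0, -1.0]]
force: [-1.0, -0.0, 0.1]
opening: 0.708
grasp_force: 0.0
```

```bash
python3 - <<'E'
from h import *
s=bot.read_state();print(s['position'],s['opening']*87,np.round(s['joint_positions'],1));print(rel([.442,.238,.038],tool(183,90,1)))
E
```

```text
[0.44251856 0.23586164 0.14107355] 61.63187215082978 [ 15.3  29.6 104.9   0.   45.6 -77.3]
[0.0002, 0.0021, 0.1031, 0.0083, -0.1064, -0.4927]
```

Emit:
{"api": "play_rows", "payload": {
  "motion": [
    [[0, 0.002, 0.02, 0, 0, -0.5], [0, 0.002, 0.05, 0, 0, -0.5], [0, 0.002, 0.075, 0, 0, -0.5], [0, 0.002, 0.095, 0, 0, -0.5], [0, 0.002, 0.103, 0, 0, -0.5], [0, 0.002, 0.103, 0, 0, -0.5]]
  ]
}}

```text
time_s: 22.58
position: [0.4424, 0.2379, 0.0375]
tcp_rot: [[-0.999, -0.053, -0.002], [-0.053, 0.999, -0.0], [0.002, 0.0, -1.0]]
force: [1.1, 0.4, 0.3]
opening: 0.574
grasp_force: 0.0
```

Emit:
{"api": "play_rows", "payload": {
  "motion": [
    [[0, 0, 0, 0, 0, 0], [0, 0, 0, 0, 0, 0], [0, 0, 0, 0, 0, 0], [0, 0, 0, 0, 0, 0], [0, 0, 0, 0, 0, 0], [0, 0, 0, 0, 0, 0], [0, 0, 0, 0, 0, 0], [0, 0, 0, 0, 0, 0]]
  ],
  "fingers": 0
}}

```text
time_s: 23.25
position: [0.4432, 0.2383, 0.0389]
tcp_rot: [[-0.999, -0.054, 0.001], [-0.054, 0.999, 0.001], [-0.001, 0.001, -1.0]]
force: [-0.4, -0.3, 5.6]
opening: 0.169
grasp_force: 30.0
```

Emit:
{"api": "play_rows", "payload": {
  "motion": [
    [[0, 0, 0, 0, 0, 0], [0, 0, 0, 0, 0, 0], [0, 0, 0, 0, 0, 0], [0, 0, 0, 0, 0, 0]]
  ]
}}

```text
time_s: 23.58
position: [0.4432, 0.2383, 0.0389]
tcp_rot: [[-0.999, -0.054, 0.001], [-0.054, 0.999, 0.001], [-0.001, 0.001, -1.0]]
force: [0.2, -0.8, 5.1]
opening: 0.17
grasp_force: 30.0
```

```bash
python3 - <<'E'
from h import *
s=bot.read_state();p0,R0=s['position'],s['tcp_rot'];print(s['time_s'],p0,s['opening']*87,s['grasp_force'],s['force'])
for p,R in(([.442,.238,.2],tool(183,90,1)),([.45,.0,.22],tool(201.6,90,1))):
    p=np.array(p);print(rel(p,R,p0,R0));p0,R0=p,R
E
```

```text
23.5833 [0.44321506 0.23829986 0.03890487] 14.75782106869504 29.958457611501217 [ 0.22658107 -0.84026876  5.10098638]
[0.0011, -0.0001, -0.1611, 0.037, 0.0449, 0.0795]
[0.0045, -0.2381, -0.02, 0.0, 0.0, -18.6]
```

Emit:
{"api": "play_rows", "payload": {
  "motion": [
    [[0, 0, -0.01, 0, 0, 0], [0, 0, -0.03, 0, 0, 0], [0, 0, -0.06, 0, 0, 0], [0.001, 0, -0.095, 0, 0, 0], [0.001, 0, -0.13, 0, 0, 0], [0.001, 0, -0.161, 0, 0, 0], [0.001, 0, -0.161, 0, 0, 0]]
  ]
}}

```text
time_s: 24.17
position: [0.4452, 0.2394, 0.2054]
tcp_rot: [[-0.998, -0.054, 0.012], [-0.054, 0.999, 0.004], [-0.012, 0.003, -1.0]]
force: [1.1, 0.2, -1.2]
opening: 0.169
grasp_force: 30.0
```

```bash
python3 - <<'E'
from h import *
s=bot.read_state();print(s['position'],s['opening']*87,s['force'],np.round(s['joint_positions'],1))
d=imaging.capture('top');d1=dict(d);d['frame']=cv2.imread('pics/top0.png')[:,:,::-1]
K,R,t=d['camera_matrix'],d['R'],d['t']
def mk(f):
    g=cv2.cvtColor(np.ascontiguousarray(f),cv2.COLOR_RGB2GRAY).astype(np.float32)
    def samp(X):
        q=(X@R.T+t)@K.T;q=(q[:,:2]/q[:,2:]).astype(np.float32);return cv2.remap(g,q[:,:1],q[:,1:],cv2.INTER_LINEAR)[:,0]
    return samp
def ring(samp,c0,z,dr,ri,ro,a):
    f=lambda v,r:samp(np.c_[v[0]+r*np.cos(a),v[1]+r*np.sin(a),0*a+z])
    N=np.arange(-.01,.0101,.001)
    return max((np.median(f((c0[0]+x,c0[1]+y),ri)-f((c0[0]+x,c0[1]+y),ro))+np.mean(f((c0[0]+x,c0[1]+y),ri)-f((c0[0]+x,c0[1]+y),ro)),c0[0]+x,c0[1]+y) for x in N for y in N)
S=mk(d['frame']);a=np.radians(np.arange(-165,166,3))
b=ring(S,(.442,.238),.0145,0,.0610,.0665,a);print('lid start',b)
a=np.radians(np.arange(170,196,1.))
for r in(.070,.074,.078):print(r,S(np.c_[b[1]+r*np.cos(a),b[2]+r*np.sin(a),0*a+.013]).astype(int).tolist())
print('bowl from same edge fit',ring(S,(.462,-.043),.129,0,.0695,.079,np.radians(np.arange(40,180,3))))
# bar top edges in x at start (z=.0455)
x=np.arange(.39,.50,.002);print(x[0],S(np.c_[x,0*x+b[2],0*x+.0455]).astype(int).tolist())
# now: tab and near rim of the held lid
S=mk(d1['frame']);p=s['position'];z=p[2]-.0389+.0145;u=s['tcp_rot'][:,0]
for k in(-.006,0,.006):
    r=np.arange(.05,.096,.002);X=p+np.outer(r,u)+k*s['tcp_rot'][:,1];X[:,2]=z;print(S(X).astype(int).tolist())
cv2.imwrite('pics/l1.png',cv2.remap(d1['frame'],*rect(d1,p[0],p[1],z,.1,400),cv2.INTER_CUBIC)[:,:,::-1])
E
```

```text
[0.44518384 0.23937645 0.20537212] 14.67151941053936 [ 1.07657422  0.22107102 -1.23069897] [ 1.560e+01  2.360e+01  1.016e+02  1.000e-01  5.400e+01 -7.760e+01]
lid start (np.float32(201.00854), np.float64(0.442), np.float64(0.239))
0.07 [95, 106, 117, 137, 155, 170, 184, 194, 202, 210, 216, 223, 230, 235, 240, 241, 243, 236, 230, 206, 177, 147, 123, 99, 91, 83]
0.074 [90, 104, 119, 144, 172, 197, 215, 229, 232, 234, 236, 238, 240, 243, 244, 244, 242, 234, 223, 196, 167, 137, 110, 97, 89, 85]
0.078 [100, 108, 125, 147, 180, 208, 226, 243, 244, 245, 245, 244, 244, 244, 244, 243, 239, 232, 212, 185, 158, 129, 109, 102, 96, 99]
bowl from same edge fit (np.float32(244.54321), np.float64(0.461), np.float64(-0.04200000000000001))
0.39 [199, 196, 192, 191, 191, 189, 181, 160, 142, 131, 129, 134, 137, 138, 138, 139, 139, 137, 137, 137, 137, 138, 138, 137, 137, 139, 140, 138, 136, 137, 138, 137, 138, 138, 138, 137, 137, 137, 137, 134, 135, 140, 166, 199, 230, 240, 243, 243, 243, 243, 243, 243, 245, 244, 234]
[100, 91, 87, 87, 84, 80, 76, 71, 70, 70, 71, 70, 68, 71, 71, 68, 68, 70, 67, 70, 69, 69, 69]
[67, 68, 69, 69, 69, 69, 69, 69, 70, 70, 69, 68, 68, 69, 70, 70, 69, 69, 69, 69, 69, 71, 71]
[71, 68, 67, 72, 72, 67, 69, 71, 71, 70, 68, 68, 70, 71, 69, 66, 68, 69, 69, 69, 71, 73, 73]
```

```bash
python3 - <<'E'
from h import *
s=bot.read_state();p0,R0=s['position'],s['tcp_rot'];print(p0,R0.round(3))
print(rel([.463,-.0425,.22],tool(201.6,90,1)))
E
```

```text
[0.44379406 0.23888087 0.20274133] [[-0.999 -0.054  0.008]
 [-0.054  0.999  0.003]
 [-0.008  0.002 -1.   ]]
[-0.0041, -0.282, -0.0179, 0.0683, 0.4637, -18.5042]
```

Emit:
{"api": "play_rows", "payload": {
  "motion": [
    [[0, -0.02, -0.018, 0, 0.4, -2], [-0.001, -0.055, -0.018, 0, 0.4, -5], [-0.002, -0.095, -0.018, 0, 0.4, -8], [-0.003, -0.135, -0.018, 0, 0.4, -11], [-0.004, -0.175, -0.018, 0, 0.4, -14], [-0.004, -0.215, -0.018, 0, 0.4, -17], [-0.004, -0.25, -0.018, 0, 0.4, -18.5], [-0.004, -0.282, -0.018, 0, 0.4, -18.5]]
  ]
}}

```text
time_s: 24.88
position: [0.4596, -0.045, 0.2157]
tcp_rot: [[-0.93, -0.368, -0.01], [-0.368, 0.93, 0.0], [0.009, 0.004, -1.0]]
force: [0.9, 0.3, -1.9]
opening: 0.172
grasp_force: 30.0
```

Emit:
{"api": "play_rows", "payload": {
  "motion": [
    [[0, 0, 0, 0, 0, 0], [0, 0, 0, 0, 0, 0], [0, 0, 0, 0, 0, 0]]
  ]
}}

```text
time_s: 25.13
position: [0.4598, -0.0427, 0.216]
tcp_rot: [[-0.93, -0.367, -0.01], [-0.367, 0.93, 0.001], [0.009, 0.005, -1.0]]
force: [0.0, 0.5, -1.5]
opening: 0.167
grasp_force: 30.0
```

```bash
python3 - <<'E'
from h import *
P=[];Q=[]
for i in range(6):
    d=imaging.capture('scene' if i%2 else 'top');s=bot.read_state();P.append(s['position']);Q.append(s['tcp_rot'])
print(np.mean(P,0),np.std(P,0),np.mean(Q,0).round(4),s['force'])
T=tool(201.6,90,1);print(rel([.463,-.0425,.22],T,np.mean(P,0),np.mean(Q,0)))
e=imaging.capture('top')
a=cv2.remap(e['frame'],*rect(e,.44,-.05,.15,.1,390),cv2.INTER_CUBIC)
u,v=np.meshgrid(np.arange(305,390,.2),np.arange(145,240,.25))
b=cv2.remap(d['frame'],u.astype('f4'),v.astype('f4'),cv2.INTER_CUBIC);b=cv2.resize(b,(400,390))
cv2.imwrite('pics/l2.png',np.hstack([a,b])[:,:,::-1])
E
```

```text
[ 0.46044354 -0.04197131  0.21672971] [0.0003581  0.00013451 0.00032181] [[-9.293e-01 -3.693e-01 -8.300e-03]
 [-3.693e-01  9.293e-01 -1.000e-04]
 [ 7.800e-03  2.900e-03 -1.000e+00]] [-0.2903657   0.14540583 -0.99847427]
[-0.0022, -0.0014, -0.0033, 0.1685, -0.4457, 0.0729]
```

View pics/l2.png

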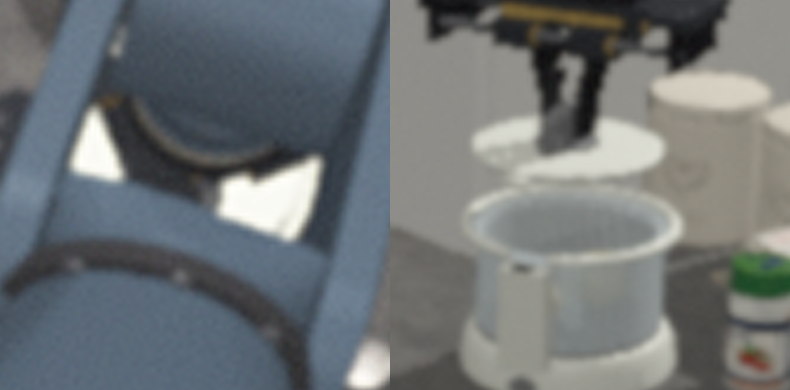

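The scene panel shows the lid level above the bowl, with its tab at about (520,180) over the rib centre (524,265). The disc centre at (568,148) is about 1 px left of the bowl centre at (573,215), which agrees with the 2 mm correction I computed.

Emit:
{"api": "play_rows", "payload": {
  "motion": [
    [[-0.002, -0.001, 0.008, 0.2, -0.4, 0], [-0.002, -0.001, 0.018, 0.2, -0.4, 0], [-0.002, -0.001, 0.028, 0.2, -0.4, 0], [-0.002, -0.001, 0.038, 0.2, -0.4, 0], [-0.002, -0.001, 0.043, 0.2, -0.4, 0], [-0.002, -0.001, 0.043, 0.2, -0.4, 0], [-0.002, -0.001, 0.043, 0.2, -0.4, 0], [-0.002, -0.001, 0.043, 0.2, -0.4, 0]]
  ]
}}

```text
time_s: 26.15
position: [0.4635, -0.0434, 0.1747]
tcp_rot: [[-0.93, -0.368, 0.002], [-0.368, 0.93, -0.002], [-0.001, -0.002, -1.0]]
force: [-0.4, 0.1, -1.7]
opening: 0.17
grasp_force: 30.0
```

```bash
python3 - <<'E'
from h import *
P=[];Q=[]
for i in range(6):
    d=imaging.capture('scene' if i%2 else 'top');s=bot.read_state();P.append(s['position']);Q.append(s['tcp_rot'])
print(np.mean(P,0),np.mean(Q,0).round(4),s['force'])
T=tool(201.6,90,1);print(rel([.463,-.0425,.155],T,np.mean(P,0),np.mean(Q,0)))
# lid/bead extents in scene
g=cv2.cvtColor(d['frame'],cv2.COLOR_RGB2GRAY).astype(int)
for v in range(180,216,3):print(v,g[v,314:376].tolist())
E
```

```text
[ 0.4633832  -0.04354933  0.17468774] [[-0.9299 -0.3678  0.0021]
 [-0.3678  0.9299 -0.0019]
 [-0.0012 -0.0025 -1.    ]] [ 0.02502667 -0.13371694 -2.10591749]
[-0.0, 0.0012, 0.0197, -0.1461, 0.0692, -0.0173]
180 [142, 141, 141, 141, 141, 142, 142, 142, 142, 145, 146, 145, 143, 144, 145, 146, 146, 145, 146, 145, 146, 144, 136, 92, 43, 30, 29, 36, 76, 128, 132, 91, 41, 21, 18, 26, 74, 127, 143, 145, 145, 145, 146, 145, 145, 143, 137, 136, 138, 139, 139, 141, 141, 141, 142, 142, 141, 142, 142, 143, 142, 142]
183 [142, 140, 142, 142, 142, 142, 141, 142, 142, 146, 146, 144, 143, 143, 145, 145, 145, 145, 145, 146, 146, 146, 144, 131, 86, 43, 42, 60, 85, 111, 112, 81, 44, 23, 27, 70, 123, 142, 145, 145, 145, 146, 146, 145, 146, 143, 137, 136, 135, 132, 133, 135, 136, 138, 140, 140, 140, 140, 141, 141, 142, 141]
186 [141, 142, 142, 141, 142, 143, 141, 142, 142, 145, 146, 145, 143, 145, 146, 149, 154, 157, 167, 180, 186, 187, 183, 162, 119, 94, 94, 94, 90, 85, 74, 51, 28, 22, 26, 86, 152, 178, 180, 175, 165, 157, 154, 149, 144, 138, 134, 135, 136, 135, 133, 132, 132, 127, 129, 132, 135, 135, 1
[... 2105 characters left out ...]
184, 181, 176, 170, 163, 152, 142, 126, 100, 84, 83, 82, 86, 90, 94, 95, 97, 102, 104, 97]
210 [105, 105, 105, 105, 105, 105, 106, 105, 105, 111, 127, 135, 137, 139, 146, 158, 158, 134, 109, 103, 117, 136, 155, 162, 158, 146, 141, 143, 148, 150, 150, 149, 146, 142, 142, 142, 140, 136, 137, 137, 135, 133, 132, 134, 138, 139, 141, 143, 141, 124, 111, 104, 100, 97, 95, 85, 81, 80, 77, 77, 78, 80]
213 [108, 105, 105, 104, 104, 104, 104, 104, 106, 115, 128, 135, 137, 139, 142, 147, 147, 148, 148, 148, 148, 149, 151, 149, 139, 135, 135, 139, 141, 142, 140, 140, 137, 138, 140, 139, 138, 136, 136, 135, 134, 133, 133, 135, 137, 139, 141, 145, 139, 114, 86, 79, 78, 79, 79, 78, 78, 79, 80, 87, 99, 102]
```

Emit:
{"api": "play_rows", "payload": {
  "motion": [
    [[0, 0.001, 0.003, 0, 0, 0], [0, 0.001, 0.006, 0, 0, 0], [0, 0.001, 0.009, 0, 0, 0], [0, 0.001, 0.012, 0, 0, 0], [0, 0.001, 0.014, 0, 0, 0], [0, 0.001, 0.014, 0, 0, 0]]
  ]
}}

```text
time_s: 26.95
position: [0.4623, -0.0424, 0.1596]
tcp_rot: [[-0.93, -0.368, -0.0], [-0.368, 0.93, -0.001], [0.001, -0.001, -1.0]]
force: [0.6, 0.4, -1.2]
opening: 0.171
grasp_force: 30.0
```

Emit:
{"api": "play_rows", "payload": {
  "motion": [
    [[0, 0, 0.002, 0, 0, 0], [0, 0, 0.004, 0, 0, 0], [0, 0, 0.005, 0, 0, 0], [0, 0, 0.006, 0, 0, 0], [0, 0, 0.006, 0, 0, 0]]
  ]
}}

```text
time_s: 27.37
position: [0.4627, -0.0426, 0.1549]
tcp_rot: [[-0.93, -0.368, 0.001], [-0.368, 0.93, -0.002], [-0.0, -0.002, -1.0]]
force: [-1.8, -0.7, 4.2]
opening: 0.171
grasp_force: 30.0
```

```bash
python3 - <<'E'
from h import *
P=[];Q=[];F=[]
for i in range(6):
    d=imaging.capture('scene' if i%2 else 'top');s=bot.read_state();P.append(s['position']);Q.append(s['tcp_rot']);F.append(s['force'])
print(np.mean(P,0),np.mean(Q,0).round(4),np.mean(F,0),s['moment'])
E
```

```text
[ 0.4626877  -0.04260074  0.15488094] [[-9.299e-01 -3.678e-01  1.300e-03]
 [-3.678e-01  9.299e-01 -1.700e-03]
 [-6.000e-04 -2.100e-03 -1.000e+00]] [-1.80648159 -0.02764635  5.37317229] [ 0.14509277  0.29589542 -0.00807414]
```

Emit:
{"api": "play_rows", "payload": {
  "motion": [
    [[0, 0, 0.001, 0, 0, 0], [0, 0, 0.001, 0, 0, 0]]
  ]
}}

```text
time_s: 27.83
position: [0.4627, -0.0426, 0.1549]
tcp_rot: [[-0.93, -0.368, 0.002], [-0.368, 0.93, -0.002], [-0.001, -0.002, -1.0]]
force: [-3.8, 0.4, 15.4]
opening: 0.169
grasp_force: 30.0
```

Emit:
{"api": "play_rows", "payload": {
  "motion": [
    [[0, 0, 0, 0, 0, 0], [0, 0, 0, 0, 0, 0], [0, 0, 0, 0, 0, 0], [0, 0, 0, 0, 0, 0], [0, 0, 0, 0, 0, 0], [0, 0, 0, 0, 0, 0]]
  ],
  "fingers": 0.06
}}

```text
time_s: 28.33
position: [0.4627, -0.0426, 0.153]
tcp_rot: [[-0.93, -0.368, 0.001], [-0.368, 0.93, -0.001], [-0.0, -0.002, -1.0]]
force: [0.2, 0.8, 0.5]
opening: 0.54
grasp_force: 0.0
```

Emit:
{"api": "play_rows", "payload": {
  "motion": [
    [[0, 0, -0.01, 0, 0, 0], [0, 0, -0.03, 0, 0, 0], [0, 0, -0.06, 0, 0, 0], [0, 0, -0.09, 0, 0, 0], [0, 0, -0.11, 0, 0, 0], [-0.03, 0.04, -0.12, 0, 0, 0], [-0.03, 0.08, -0.12, 0, 0, 0], [-0.03, 0.12, -0.12, 0, 0, 0]]
  ]
}}

```text
time_s: 29.0
position: [0.4499, 0.0768, 0.2741]
tcp_rot: [[-0.931, -0.365, 0.006], [-0.365, 0.931, -0.001], [-0.005, -0.003, -1.0]]
force: [0.5, 1.3, 1.3]
opening: 0.688
grasp_force: 0.0
```

Emit:
{"api": "play_rows", "payload": {
  "motion": [
    [[0, 0.04, 0, 0, 0, 0], [0, 0.08, 0, 0, 0, 0], [0, 0.12, 0, 0, 0, 0], [0, 0.15, 0, 0, 0, 0], [0, 0.15, 0, 0, 0, 0]]
  ]
}}

```text
time_s: 29.42
position: [0.3897, 0.2196, 0.2725]
tcp_rot: [[-0.928, -0.373, -0.001], [-0.373, 0.928, 0.0], [0.001, 0.001, -1.0]]
force: [0.2, -0.2, -0.6]
opening: 0.685
grasp_force: 0.0
```

```bash
python3 - <<'E'
from h import *
s=bot.read_state();print(s['time_s'],s['position'],s['force'],s['opening']*87,np.round(s['joint_positions'],1))
for c in('scene','top'):
    d=imaging.capture(c)
    for n in('mug','lid','lid_tab','onion_a','spice_jar','tin','peanut_jar'):print(c,n,[(round(r['confidence'],2),np.round(r['at'],3).tolist()) for r in finder.recognise(c,n)[:2]])
    if c=='scene':
        for r in finder.outline_of(c,'mug')[:1]:
            v,u=np.nonzero(r['pixels']);print(len(u),'u',u.min(),u.max(),'v',v.min(),v.max(),[(int(k),int(u[v==k].min()),int(u[v==k].max())) for k in range(v.min(),v.max(),5)])
K,R,t=d['camera_matrix'],d['R'],d['t'];g=cv2.cvtColor(d['frame'],cv2.COLOR_RGB2GRAY).astype(np.float32)
def samp(X):
    q=(X@R.T+t)@K.T;q=(q[:,:2]/q[:,2:]).astype(np.float32);return cv2.remap(g,q[:,:1],q[:,1:],cv2.INTER_LINEAR)[:,0]
a=np.radians(np.arange(184,222,2))
for r in(.068,.071,.076,.079,.082):print(r,samp(np.c_[.462+r*np.cos(a),-.043+r*np.sin(a),0*a+.130]).astype(int).tolist())
E
```

```text
29.4167 [0.3896953  0.21963194 0.27252198] [ 0.22097834 -0.24225642 -0.58928188] 59.58988156218117 [ 15.   13.9 104.    0.   62.2 -96.9]
scene mug [(0.87, [0.437, -0.333, 0.075]), (0.55, [0.56, -0.335, 0.077])]
scene lid [(0.83, [0.45, -0.06, 0.133])]
scene lid_tab [(0.93, [0.446, -0.062, 0.132])]
scene onion_a [(0.62, [0.451, -0.059, 0.134])]
scene spice_jar [(0.83, [0.523, -0.163, 0.061])]
scene tin [(0.85, [0.561, -0.333, 0.076])]
scene peanut_jar [(0.69, [0.485, 0.434, 0.061])]
1284 u 395 428 v 227 273 [(227, 404, 413), (232, 396, 425), (237, 395, 427), (242, 396, 427), (247, 396, 426), (252, 396, 425), (257, 397, 424), (262, 397, 422), (267, 397, 420), (272, 403, 416)]
top mug [(0.77, [0.464, -0.332, 0.059]), (0.58, [0.45, -0.045, 0.131])]
top lid [(0.68, [0.459, -0.046, 0.128])]
top lid_tab [(0.9, [0.46, -0.044, 0.133]), (0.59, [0.447, -0.05, 0.128])]
top onion_a [(0.34, [0.583, -0.304, 0.109])]
top spice_jar [(0.94, [0.537, -0.148, 0.106])]
top tin [(0.69, [0.581, -0.304, 0.107]), (0.25, [0.458, -0.046, 0.126])]
top peanut_jar [(0.64, [0.506, 0.455, 0.1])]
0.068 [185, 191, 194, 209, 232, 245, 248, 248, 248, 248, 248, 243, 232, 221, 219, 229, 238, 243, 243]
0.071 [198, 208, 209, 212, 228, 245, 248, 248, 248, 248, 248, 243, 230, 212, 206, 214, 226, 233, 239]
0.076 [154, 158, 171, 193, 221, 242, 249, 249, 249, 249, 250, 244, 224, 199, 171, 142, 122, 117, 116]
0.079 [129, 136, 154, 179, 215, 241, 250, 248, 250, 249, 248, 239, 210, 186, 161, 117, 91, 83, 80]
0.082 [110, 126, 138, 153, 179, 212, 227, 218, 222, 218, 214, 191, 164, 147, 131, 102, 86, 82, 82]
```

```bash
python3 - <<'E'
from h import *
from scipy.optimize import minimize
a=np.linspace(0,2*np.pi,60);ring=lambda r,z:np.c_[r*np.cos(a),r*np.sin(a),0*a+z]
body=np.r_[ring(.034,0),ring(.045,.107)];h=np.array([[0,-.0755,z] for z in(.04,.06,.08)]+[[s*.012,-.06,z] for s in(-1,1) for z in(.02,.1)])
M={}
for c in('top','scene'):
    d=imaging.capture(c);o=finder.outline_of(c,'mug');M[c]=(d,o[0]['pixels'])
def cost(v,pen=.0):
    Rm=Ro.from_rotvec([v[2],v[3],0],degrees=True).as_matrix()@Ro.from_euler('z',v[4],degrees=True).as_matrix();t=0
    for i,(c,(d,m)) in enumerate(M.items()):
        im=np.zeros((1600,2560),np.uint8)
        hh=h@Rm.T;hp=np.r_[hh,hh*[.5,.5,1]]
        for X in(body@Rm.T,hp):
            q=((np.array([v[0],v[1],0])/1e3+X)@d['R'].T+d['t'])@d['camera_matrix'].T;q=q[:,:2]/q[:,2:]+(v[5:7] if c=='scene' else 0)
            cv2.fillConvexPoly(im,cv2.convexHull((q*4+1.5).astype(np.int32)),1)
        im=cv2.resize(im.astype(np.float32),(640,400),interpolation=cv2.INTER_AREA)
        t+=np.abs(im-m).sum()
    return t
x0=np.array([457,-300,0,0,-32,1.5,0]);S=np.r_[[x0],x0+np.diag([6,6,6,6,8,2,2])]
r=minimize(cost,x0,method='Nelder-Mead',options=dict(initial_simplex=S,maxiter=600));print(r.x.round(1),r.fun)
s=bot.read_state();print(s['qvel'],s['time_s'])
E
```

```text
[ 463.1 -309.6    2.3   -1.9  -29.1    2.8    0.6] 171.9375
[-0.07817102 -0.05269014  0.0101797  -0.01311713 -0.10155157  0.08243644] 30.4667
```

```bash
python3 -c "
from rig import bot
print(bot.hand_in())"
```

```text
the job is handed in; nothing more can be done
None
```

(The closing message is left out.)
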